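Find the socket that fits the clamp nut and nip it up

TASK

A socket that is far too big was left over the hex nut of the strap clamp: put it on the empty peg of the wooden rail. Then find out, by trying it on the nut, which of the two equal-looking sockets on the rail fits; one that does not go right down over the nut goes back on its peg. Leave the one that fits fully down on the nut, turn the nut clockwise with it until it is tight, and finish while still gripping the socket seated on the nut; keep all sockets upright and leave the things round about where they are.

Things in the scene. Friction and masses are not known exactly. Their poses are not given: they have to be found in the camera images.
- nut_seat (a point): axis of the clamp's hex nut at its underside = top of the 41 wide washer under it, where a seated socket's mouth rests; z up, x at right angles to one pair of the nut's flats (turns with it). The nut: plain steel, 24 across flats, 15 high, top edge well chamfered, on an upright stud that stands 8 above it. The clamp: 124 x 84 steel base plate with a strap, fixed to the table
- nut (a joint): turn of the nut, rad: grows clockwise seen from above; at 0.9 it is tight and stops, at the start it is 0.4 to 0.7 short of that. It turns against friction (about 0.12 N m)
- socket_big_mid (a point): the socket that was left over the nut: plain steel hex bar, 60 tall, 40 across the outside flats, hex bore 31 across flats and 30 deep, 0.28 kg; it spins loosely on the nut and cannot turn it, its mouth on the washer. This point: its centre, on its axis, 30 above the mouth; z up, x at right angles to one pair of flats
- socket_a_mid (a point): centre of a 34 mm socket, on its axis, 30 above its mouth; z up, x at right angles to one pair of flats. The socket: plain steel hex bar, 60 tall, 34 across the outside flats, about 0.25 kg, mouth down over peg 2 or 3; hex bore 30 deep from below, its flats parallel to the outside ones
- socket_b_mid (a point): centre of a 34 mm socket, on its axis, 30 above its mouth; z up, x at right angles to one pair of flats. The socket: plain steel hex bar, 60 tall, 34 across the outside flats, about 0.25 kg, mouth down over peg 2 or 3; hex bore 30 deep from below, its flats parallel to the outside ones
- peg_1 (a point): the empty peg, at the rail's left end seen from the robot; this point: its axis at the rail's top face, where a socket's mouth rests; z up, the rail runs along y. Peg: upright steel, 16 diameter, 24 tall, rounded top. Rail: wooden bar 250 x 60 x 20 high, fixed to the table, three such pegs 90 apart
- peg_2 (a point): the middle peg of the rail, like peg_1; a 34 mm socket stands over it at the start
- peg_3 (a point): the peg at the rail's right end, like peg_1; a 34 mm socket stands over it at the start
- socket_big: body of the 40 mm socket; origin at the centre of its mouth
- socket_a: a 34 mm socket; origin at the centre of its mouth. The two look just the same from outside. One fits the nut with 1 mm of play a side (its mouth comes down to the washer); the bore of the other is 4 mm too small and stops on top of the nut, 15 higher
- socket_b: a 34 mm socket; origin at the centre of its mouth. The two look just the same from outside. One fits the nut with 1 mm of play a side (its mouth comes down to the washer); the bore of the other is 4 mm too small and stops on top of the nut, 15 higher
- lid_red: bystander: red vial lid, 39 x 36 x 9, near the clamp
- drum_1: bystander: black sanding drum, 18 diameter, 22 tall, near the clamp
- marker_1: bystander: white marker pen, 152 long, 12 high, in front of the rail
- tube_blue: bystander: white tube with blue cap, 101 long, 15 high, behind the rail
- vial_i: bystander: vial with red label, 38 diameter, 60 tall, to the right of the rail
- gel_cup: bystander: green cup, 59 diameter, 49 tall, to the right of the rail
- pliers: bystander: yellow pliers, 170 long, 16 high, to the left of the clamp
- glue_bottle: bystander: white bottle, 110 tall, to the left of the clamp
There are look-alikes about, which are no part of the job. Leave any pink look-alike of the socket_b alone. What is shaped like the socket_a but pink is not meant.

How it is judged (in metres and radians):
On the way, in this order (a step that is already met when the one before it is completed fails the run):
1. the big socket stands on the empty peg, let go ((horizontal distance between socket_big_mid and peg_1 below 0.011 m and z of socket_big_mid in the frame of peg_1 below 0.034 m) and angle between socket_big_mid's own z axis and vertical below 0.1 rad and contact force between the fingers and socket_big below 0.1 N), for 0.2 s.
2. the socket that fits is fully down over the nut (((horizontal distance between socket_a_mid and nut_seat below 0.003 m and z of socket_a_mid in the frame of nut_seat below 0.034 m and angle between socket_a_mid's own z axis and vertical below 0.08 rad) or (horizontal distance between socket_b_mid and nut_seat below 0.003 m and z of socket_b_mid in the frame of nut_seat below 0.034 m and angle between socket_b_mid's own z axis and vertical below 0.08 rad))), for 0.1 s.
At the end, for the whole second after the job is handed in: Nut tight (within 0.06 rad of its stop); a 34 mm socket seated on it (mouth within 4 mm of the washer, 3 mm off axis, upright), still, gripped with over 1.5 N; the other two let go on pegs, the big one on peg 1, the small one on 2 or 3 (within 11 mm, mouth within 4 mm of the rail) (all of step 1 and value of joint nut above 0.84 rad and ((horizontal distance between socket_a_mid and nut_seat below 0.003 m and z of socket_a_mid in the frame of nut_seat below 0.034 m and angle between socket_a_mid's own z axis and vertical below 0.08 rad and contact force between the fingers and socket_a above 1.5 N and linear speed of socket_a below 0.02 m/s and ((horizontal distance between socket_b_mid and peg_2 below 0.011 m and z of socket_b_mid in the frame of peg_2 below 0.034 m) or (horizontal distance between socket_b_mid and peg_3 below 0.011 m and z of socket_b_mid in the frame of peg_3 below 0.034 m)) and angle between socket_b_mid's own z axis and vertical below 0.1 rad and contact force between the fingers and socket_b below 0.1 N) or (horizontal distance between socket_b_mid and nut_seat below 0.003 m and z of socket_b_mid in the frame of nut_seat below 0.034 m and angle between socket_b_mid's own z axis and vertical below 0.08 rad and contact force between the fingers and socket_b above 1.5 N and linear speed of socket_b below 0.02 m/s and ((horizontal distance between socket_a_mid and peg_2 below 0.011 m and z of socket_a_mid in the frame of peg_2 below 0.034 m) or (horizontal distance between socket_a_mid and peg_3 below 0.011 m and z of socket_a_mid in the frame of peg_3 below 0.034 m)) and angle between socket_a_mid's own z axis and vertical below 0.1 rad and contact force between the fingers and socket_a below 0.1 N))); the arm keeps its last pose, push and grip.
It fails at once if a socket tipped over (more than 0.5 rad) (angle between any of socket_a_mid, socket_b_mid, socket_big_mid's own z axis and vertical above 0.5 rad).
It fails at once if a bystander moved by more than 30 mm (distance of any of lid_red, drum_1, marker_1, tube_blue, vial_i, gel_cup, pliers, glue_bottle from where it was at the start of the episode above 0.03 m).
It also fails if it takes over 64 s, if anything falls off the work surface, if the arm or the gripper's body presses on something with over 40 N, if the wrist force passes 120 N, or if a joint passes its speed limit or range.

ROBOT

A 6-joint arm with a two-finger parallel gripper is mounted at the origin on a cart in front of the work surface, level with it; the furniture and walls round the work are solid. World frame = base frame: x ahead of the robot, y to its left, z up, the work surface at z = 0. Lengths are in m, angles in degrees, forces in N, time in s.
With the tool pointing down it reaches from about 0.35 to 0.875 m from the base axis. Payload 15.5 kg.
Tool frame: the origin (TCP) lies at the very end of the fingers, on their centre line; the grasp point (between the pads) lies behind it (bot.grasp_offset is the z of the grasp point in the tool frame, in m); z points along the fingers, y is the direction in which the jaws open and shut (so a half turn about z gives the same grasp; the last joint's range is limited). The gripper opens to 85 mm and grips with 20 to 120 N. Pads are 22 mm wide; open, the fingers measure 114 mm over their backs; the gripper's body (76 mm by 85 mm) begins 54 mm behind the grasp point. The pads swing forward as they close: fully open they stand 13 mm farther back than shut.
Start: joints at [-73.654, 28.281, 77.091, -0, 74.628, -5.472], TCP at [0.232, -0.58, 0.231] pointing down, gripper open.
Joint ranges: [-166.48, 166.48], [-47.26, 123.95], [12.59, 153.08], [-70.14, 250.14], [6.76, 159.57], [-176.63, 176.63]. Speed limits (degrees/s): [108.29, 108.29, 147.25, 172.46, 172.46, 172.46].

INTERFACE

Orientations are given as [roll, pitch, yaw] about the fixed x, y, z axes, in that order (R = Rz(yaw) Ry(pitch) Rx(roll)).
In Python, from plant import bot gives the robot as it stands.
- The arm moves only by the tool drive_tool, never from a script. Its argument "rows" is a list of rows, each a list of 4 numbers: the shift along the tool's x, y, z in m, then the turn about the tool's z in rad. A call has 1 to 5 rows; each row shifts and turns the commanded pose from where the row before left it, along the tool's axes as they then stand; what a row does not reach is not made up. A row lasts 1/12 s, in which the tool goes at most 41.7 mm and 7.16 degrees, less where a joint would pass 70% of its speed; a pose out of reach is approached as far as the arm can. A call with a gripper value outside its range is refused whole. "gripper" is the finger opening in m, from 0 to 0.0854, set as the call begins (left out, the last holds). The fingers move at their own pace and stop on an object; "squeeze" is the grip in N (left out, the last holds). Time passes only in rows, so rows that do not move let the fingers close. It gives the time, the measured TCP pose, the force and the opening at its end, in the units of the state.
- bot.state(): the state, without advancing time (a new reading comes with each control period).
- bot.capture(name): name is "scene" or "top" or "wrist"; returns a dict with "pixels" (384x512x3 uint8, red, green, blue), "fx", "fy", "cx", "cy" (pixels), "xyz" and "rotation" of the camera in the world. Camera axes: x right, y down, z forward; pixel columns grow to the right and rows downward; lengths in m; the calibration is good to about 2 mm. A picture is of the moment at which its call begins. There is no depth.
- bot.finish_job(): hands the job in, once; it reports no verdict.
Trained networks look in a picture, given as the dict that the camera call returned (one of the last four; its "shot" number tells which), for a name from the list of things; names that differ only in an ending like _2 or _b are one class to them, and where a whole thing is asked for, a point or a joint stands for the part that bears it (a point fixed in the world has none). Each returns a list of dicts, best first, with "score" (0 to 1); they miss things now and then, are a little off and sometimes report something else, mostly with a low value. They report only what shows in the picture. A call takes as long as a camera call. They do not tell look-alikes from the thing itself.
- bot.look_for(picture, name): "centre" ([x, y, z] in m, in world coordinates, good to about 4 mm: the middle of the surface that is visible of it).
- bot.regions_of(picture, name): "pixels" (384x512 bool, what is visible of it).
The state is a dict: "time": time; "joint_pos": joint angles; "dq": joint speeds; "joint_efforts": joint torques, N m; "eef_pos": TCP position; "orientation": TCP orientation; "force": force on the tool from outside, world axes, zero at the start; "moment": the same for the moment, N m; "grip_width": finger opening in m.
Only numpy, scipy, OpenCV 4.12 (cv2) and the standard library are available. Lean on these libraries where they do the work, as an engineer would, in place of code of your own. Each camera call takes 0.05 s, during which the arm holds its last target.

## Working session

There is one attempt and no reset: what is moved stays moved. The work goes in short steps, Python scripts to look and compute and a tool call to move; the robot and the scene stay as the last step left them, time stands still between calls to the robot, and variables do not carry over. Pictures are saved under pics/ and viewed, and the job is handed in when it is done.

Besides the shell and the picture viewer there is one more tool, called after ">>>" as a command line: name --pt "numbers of a row" for each row, then --argument value for the rest. drive_tool: Moves the arm, as the interface text tells. Its arguments: {"type":"object","properties":{"rows":{"type":"array"},"gripper":{"type":"number"},"squeeze":{"type":"number"}},"required":["rows"]}

```bash
mkdir -p pics; ls; cat > h.py <<'E'
import numpy as np, cv2
from plant import bot
def save(p,n,crop=None,scale=1):
    im=p["pixels"][:,:,::-1].copy()
    if crop: x0,y0,x1,y1=crop; im=im[y0:y1,x0:x1]
    if scale!=1: im=cv2.resize(im,None,fx=scale,fy=scale,interpolation=cv2.INTER_CUBIC)
    cv2.imwrite("pics/"+n+".png",im)
def proj(p,X):
    R=np.array(p["rotation"]);c=R.T@(np.asarray(X,float)-np.array(p["xyz"]))
    return np.array([p["fx"]*c[0]/c[2]+p["cx"],p["fy"]*c[1]/c[2]+p["cy"]])
def ray(p,uv,z):
    R=np.array(p["rotation"]);d=R@np.array([(uv[0]-p["cx"])/p["fx"],(uv[1]-p["cy"])/p["fy"],1.])
    o=np.array(p["xyz"]);return o+d*(z-o[2])/d[2]
E
python3 - <<'E'
from h import *
s=bot.state();print(s, bot.grasp_offset)
for n in ["scene","top"]:
    p=bot.capture(n);print(n,p["xyz"],np.round(p["rotation"],3).tolist(),p["fx"],p["cx"],p["cy"])
    save(p,n+"0",scale=1.5)
    for k in ["socket_big","socket_a","socket_b","peg_1","nut","nut_seat","glue_bottle","pliers","lid_red","drum_1","marker_1","tube_blue","vial_i","gel_cup"]:
        try: print(k,[(np.round(d["centre"],3).tolist(),round(d["score"],2),np.round(proj(p,d["centre"])).tolist()) for d in bot.look_for(p,k)])
        except Exception as e: print(k,e)
E
```

```text
pics
{'time': 0.0, 'joint_pos': array([-7.36545703e+01,  2.83140281e+01,  7.71277840e+01, -9.69885114e-04,
        7.46266612e+01, -5.47076399e+00]), 'dq': array([ 0.09083472, -0.05273042,  0.07836104,  0.00942534,  0.0089964 ,
        0.01738025]), 'joint_efforts': array([-6.25081630e-04, -8.82171822e+01, -3.83874321e+01, -2.84055004e-04,
        1.00120969e-02,  1.29286337e-05]), 'eef_pos': array([ 0.23217629, -0.57989245,  0.23070567]), 'orientation': array([-1.79931749e+02, -5.59748367e-03,  2.18164481e+01]), 'force': array([ 0.17361346, -0.11112691,  0.50819225]), 'moment': array([0.01810249, 0.02567459, 0.00127361]), 'grip_width': 0.08539370882342864} -0.0187
scene [-0.45078449 -0.81482091  0.98075235] [-125.903, 1.125, -51.615] 446.5257024174446 255.8188074916278 192.3294121753667
socket_big invalid index to scalar variable.
socket_a invalid index to scalar variable.
socket_b invalid index to scalar variable.
peg_1 invalid index to scalar variable.
nut []
nut_seat []
glue_bottle invalid index to scalar variable.
pliers []
lid_red []
drum_1 invalid index to scalar variable.
marker_1 invalid index to scalar variable.
tube_blue []
vial_i invalid index to scalar variable.
gel_cup []
top [0.36229085 0.02407804 1.30416773] [-171.919, -1.739, -90.687] 438.111454786813 252.76833806163202 195.0554451423983
socket_big invalid index to scalar variable.
socket_a invalid index to scalar variable.
socket_b invalid index to scalar variable.
peg_1 invalid index to scalar variable.
nut invalid index to scalar variable.
nut_seat invalid index to scalar variable.
glue_bottle invalid index to scalar variable.
pliers invalid index to scalar variable.
lid_red invalid index to scalar variable.
drum_1 []
marker_1 invalid index to scalar variable.
tube_blue invalid index to scalar variable.
vial_i invalid index to scalar variable.
gel_cup invalid index to scalar variable.
```

```bash
cat > h.py <<'E'
import numpy as np, cv2
from plant import bot
from scipy.spatial.transform import Rotation as Ro
def save(p,n,crop=None,scale=1):
    im=p["pixels"][:,:,::-1].copy()
    if crop: x0,y0,x1,y1=crop; im=im[y0:y1,x0:x1]
    if scale!=1: im=cv2.resize(im,None,fx=scale,fy=scale,interpolation=cv2.INTER_CUBIC)
    cv2.imwrite("pics/"+n+".png",im)
def RR(p): return Ro.from_euler("xyz",p["rotation"],degrees=True).as_matrix()
def proj(p,X):
    c=RR(p).T@(np.asarray(X,float)-np.array(p["xyz"]))
    return np.array([p["fx"]*c[0]/c[2]+p["cx"],p["fy"]*c[1]/c[2]+p["cy"]])
def ray(p,uv,z):
    d=RR(p)@np.array([(uv[0]-p["cx"])/p["fx"],(uv[1]-p["cy"])/p["fy"],1.])
    o=np.array(p["xyz"]);return o+d*(z-o[2])/d[2]
E
python3 - <<'E'
from h import *
for n in ["scene","top"]:
    p=bot.capture(n)
    save(p,n+"1",scale=1.5)
    for k in ["socket_big","socket_a","peg_1","nut","nut_seat","glue_bottle","pliers","lid_red","drum_1","marker_1","tube_blue","vial_i","gel_cup"]:
        print(k,[(np.round(d["centre"],3).tolist(),round(d["score"],2),np.round(proj(p,d["centre"])).tolist()) for d in bot.look_for(p,k)])
E
```

```text
socket_big [([0.521, 0.183, 0.085], 0.54, [212.0, 170.0])]
socket_a [([0.591, -0.073, 0.046], 0.72, [280.0, 194.0]), ([0.588, -0.295, 0.042], 0.69, [334.0, 219.0]), ([0.477, -0.185, 0.062], 0.5, [287.0, 219.0])]
peg_1 [([0.469, -0.187, 0.02], 0.7, [286.0, 231.0])]
nut [([0.472, -0.19, 0.023], 0.54, [287.0, 230.0])]
nut_seat [([0.473, -0.181, 0.021], 0.41, [285.0, 229.0])]
glue_bottle []
pliers [([0.476, -0.186, 0.062], 0.48, [287.0, 220.0])]
lid_red []
drum_1 [([0.469, -0.186, 0.02], 0.37, [286.0, 231.0])]
marker_1 [([0.43, -0.216, 0.01], 0.6, [286.0, 243.0]), ([0.42, -0.395, 0.034], 0.52, [334.0, 264.0])]
tube_blue [([0.429, -0.215, 0.012], 0.23, [286.0, 243.0])]
vial_i [([0.419, -0.391, 0.034], 0.72, [332.0, 263.0])]
gel_cup [([0.571, -0.39, 0.049], 0.55, [357.0, 232.0])]
socket_big [([0.528, 0.189, 0.104], 0.6, [179.0, 197.0])]
socket_a [([0.6, -0.282, 0.062], 0.75, [344.0, 173.0]), ([0.484, -0.174, 0.079], 0.65, [309.0, 213.0]), ([0.492, -0.262, 0.08], 0.47, [340.0, 210.0]), ([0.599, -0.061, 0.059], 0.46, [268.0, 174.0]), ([0.611, -0.183, 0.057], 0.45, [310.0, 170.0])]
peg_1 [([0.482, -0.154, 0.022], 0.76, [299.0, 216.0])]
nut []
nut_seat [([0.482, -0.151, 0.019], 0.4, [298.0, 216.0])]
glue_bottle [([0.618, 0.374, 0.069], 0.49, [116.0, 168.0])]
pliers [([0.461, 0.399, 0.01], 0.82, [111.0, 225.0])]
lid_red [([0.452, 0.251, 0.001], 0.67, [162.0, 227.0])]
drum_1 [([0.484, -0.175, 0.078], 0.48, [310.0, 213.0])]
marker_1 [([0.433, -0.207, 0.01], 0.67, [317.0, 232.0])]
tube_blue [([0.549, -0.161, 0.013], 0.55, [301.0, 193.0])]
vial_i [([0.436, -0.398, 0.028], 0.54, [383.0, 230.0])]
gel_cup [([0.586, -0.404, 0.05], 0.75, [385.0, 179.0])]
```

View pics/scene0.png

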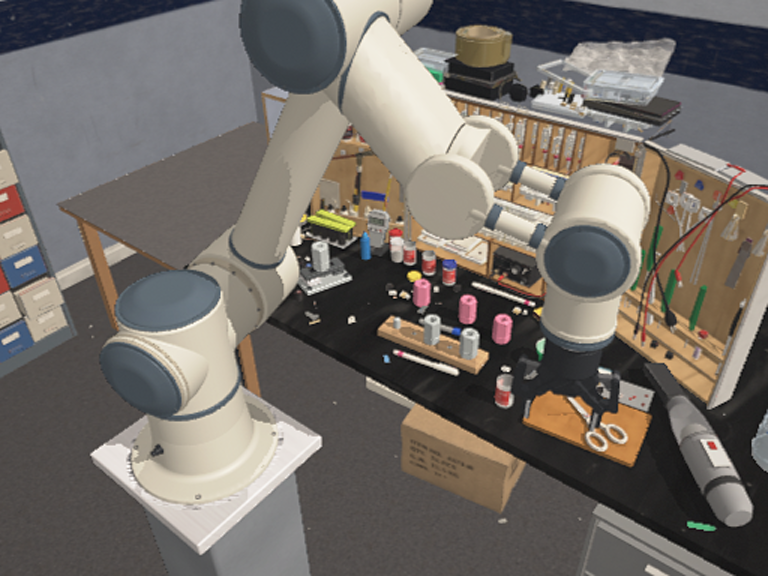

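View pics/top0.png

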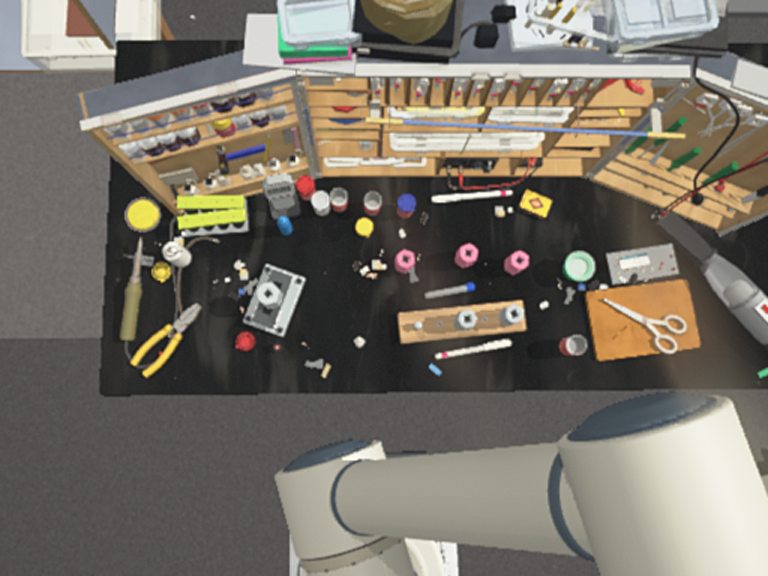

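```bash

python3 - <<'E'
from h import *
p=bot.capture("top")
save(p,"t_clamp",(130,160,230,235),8)
save(p,"t_rail",(255,160,355,245),8)
p=bot.capture("scene")
save(p,"s_clamp",(190,150,250,200),12)
save(p,"s_rail",(245,180,345,255),8)
E
```

```text
(no output)
```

View pics/t_clamp.png

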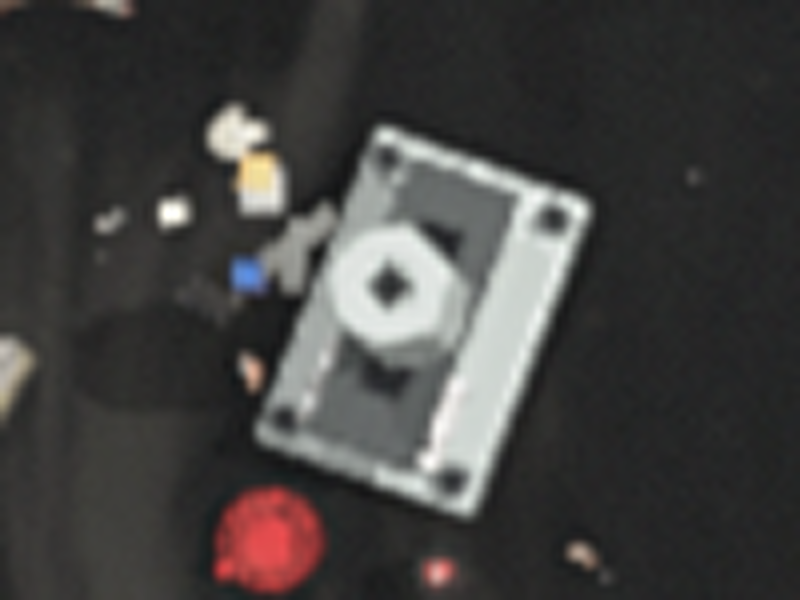

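View pics/t_rail.png

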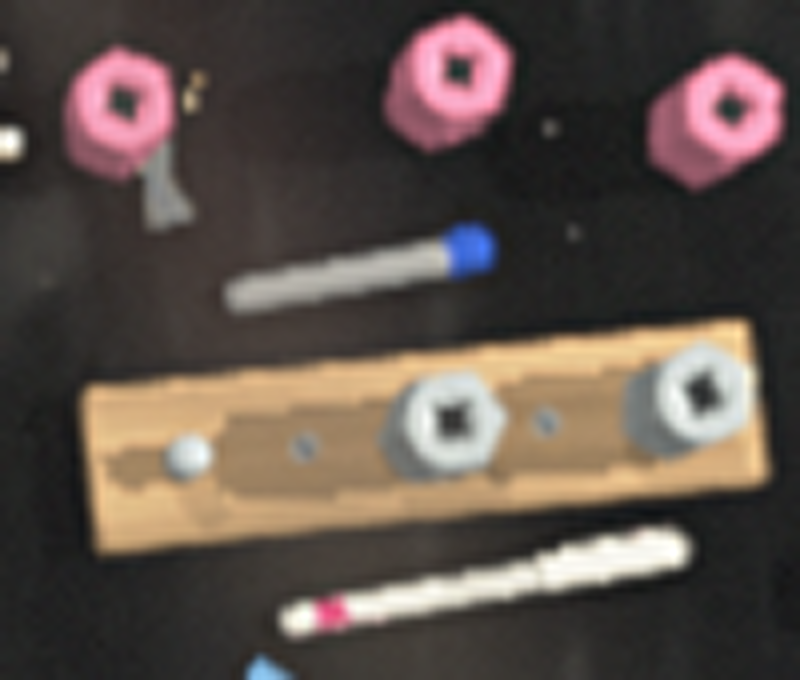

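View pics/s_clamp.png

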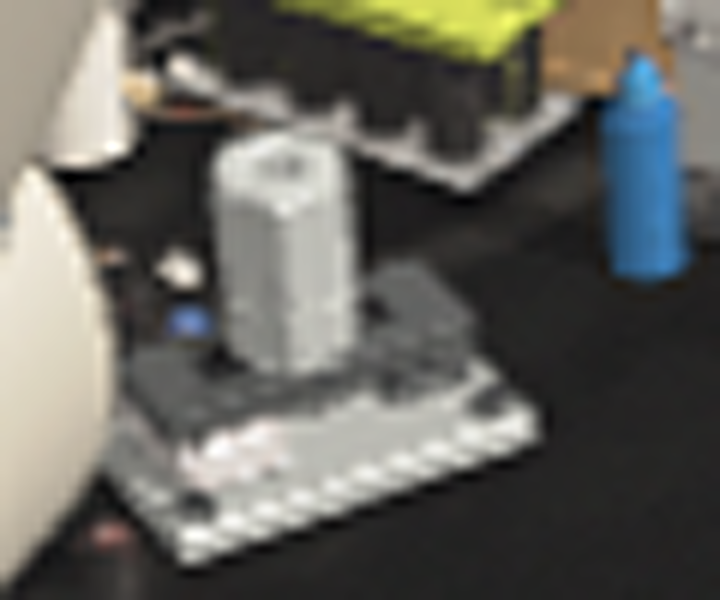

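View pics/s_rail.png

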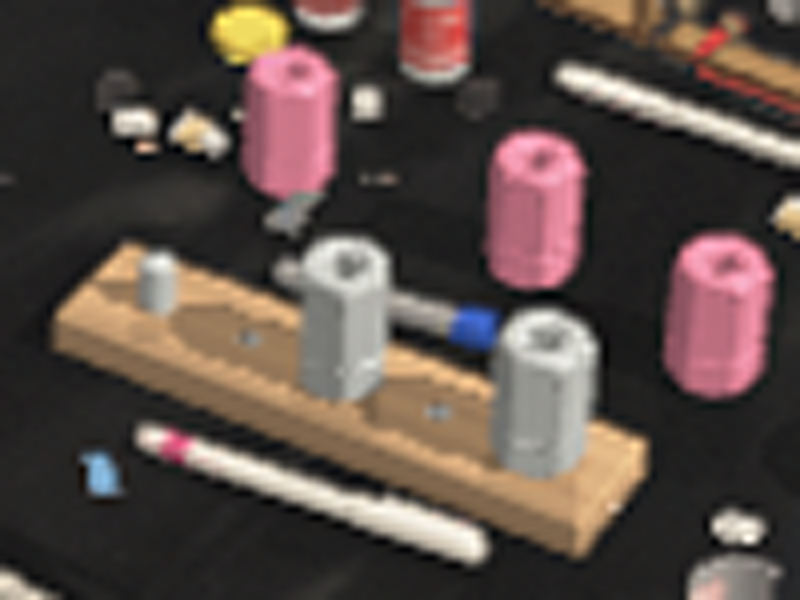

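```bash

cat >> h.py <<'E'
def tri(obs):
    A=np.zeros((3,3));b=np.zeros(3)
    for p,uv in obs:
        d=RR(p)@np.array([(uv[0]-p["cx"])/p["fx"],(uv[1]-p["cy"])/p["fy"],1.]);d/=np.linalg.norm(d)
        M=np.eye(3)-np.outer(d,d);A+=M;b+=M@np.array(p["xyz"])
    return np.linalg.solve(A,b)
E
python3 - <<'E'
from h import *
t=bot.capture("top");s=bot.capture("scene")
o=.45
for n,a,b in [("big",(178.75,195.6),(214.2,163.6)),("p2",(311.9,212.5),(289,212.9)),("p3",(343.1,209.1),(313.5,222.5)),("p1",(278.5,216.9),(264.75,212.25))]:
    a=np.array(a)-o;b=np.array(b)-o
    X=tri([(t,a),(s,b)]);print(n,X.round(4),(proj(t,X)-a).round(1),(proj(s,X)-b).round(1))
    for z in (.044,.08,.09,.1): print(z,ray(t,a,z).round(4))
c=[ray(t,np.array([130+x/8,160+y/8])-o,0.012) for x,y in [(378,130),(592,207),(472,517),(262,433)]]
print(np.round(c,4),[np.linalg.norm(c[i]-c[i-1]).round(4) for i in range(4)])
r=[ray(t,np.array([255+x/8,160+y/8])-o,0.02) for x,y in [(80,385),(750,320),(768,487),(98,553)]]
print(np.round(r,4),[np.linalg.norm(r[i]-r[i-1]).round(4) for i in range(4)])
E
```

```text
big [0.535  0.1889 0.1059] [ 0.6 -0.6] [-0.6  0.1]
0.044 [0.5422 0.1991 0.044 ]
0.08 [0.5371 0.1941 0.08  ]
0.09 [0.5356 0.1927 0.09  ]
0.1 [0.5342 0.1913 0.1   ]
p2 [ 0.4873 -0.1814  0.0812] [ 0.5 -0.5] [-0.6  0.1]
0.044 [ 0.4897 -0.1861  0.044 ]
0.08 [ 0.486  -0.1801  0.08  ]
0.09 [ 0.485  -0.1785  0.09  ]
0.1 [ 0.484  -0.1768  0.1   ]
p3 [ 0.4958 -0.2701  0.0799] [ 0.3 -0.3] [-0.4  0.1]
0.044 [ 0.4988 -0.2777  0.044 ]
0.08 [ 0.4949 -0.2691  0.08  ]
0.09 [ 0.4938 -0.2667  0.09  ]
0.1 [ 0.4928 -0.2643  0.1   ]
p1 [ 0.4787 -0.0897  0.0457] [ 0.4 -0.4] [-0.4  0.1]
0.044 [ 0.4778 -0.0887  0.044 ]
0.08 [ 0.4745 -0.0855  0.08  ]
0.09 [ 0.4736 -0.0846  0.09  ]
0.1 [ 0.4726 -0.0837  0.1   ]
[[0.6051 0.2087 0.012 ]
 [0.5755 0.129  0.012 ]
 [0.4604 0.1725 0.012 ]
 [0.492  0.2498 0.012 ]] [np.float64(0.1203), np.float64(0.085), np.float64(0.1231), np.float64(0.0835)]
[[ 0.5063 -0.0514  0.02  ]
 [ 0.5285 -0.3015  0.02  ]
 [ 0.4662 -0.3055  0.02  ]
 [ 0.4443 -0.0571  0.02  ]] [np.float64(0.0623), np.float64(0.251), np.float64(0.0624), np.float64(0.2494)]
```

>>> drive_tool --pt "0.0284 -0.0301 0 0" --pt "0.0284 -0.0301 0 0" --pt "0.0284 -0.0301 0 0" --pt "0.0284 -0.0301 0 0" --pt "0.0284 -0.0301 0 0"

```text
time: 3.52
eef_pos: [0.3084, -0.386, 0.2313]
orientation: [180.0, -0.0, 21.8]
force: [0.7, 0.1, 0.6]
grip_width: 0.0854
```

>>> drive_tool --pt "0.0284 -0.0301 0 0" --pt "0.0284 -0.0301 0 0" --pt "0.0284 -0.0301 0 0" --pt "0.0284 -0.0301 0 0" --pt "0.0284 -0.0301 0 0"

```text
time: 3.93
eef_pos: [0.3843, -0.1934, 0.2315]
orientation: [180.0, -0.0, 21.8]
force: [2.0, -0.7, -0.2]
grip_width: 0.0852
```

```bash

python3 - <<'E'
from h import *
w=bot.capture("wrist");st=bot.state();print(st["eef_pos"],st["orientation"],w["xyz"],w["rotation"],w["fx"])
save(w,"w1",scale=1.5)
E
```

```text
[ 0.38589407 -0.18724099  0.23141791] [-1.79884587e+02 -8.34351358e-02  2.19738603e+01] [ 0.45846762 -0.16349508  0.37463564] [ 1.61623531e+02 -2.50194803e-02 -6.81748237e+01] 309.396481981903
```

View pics/w1.png

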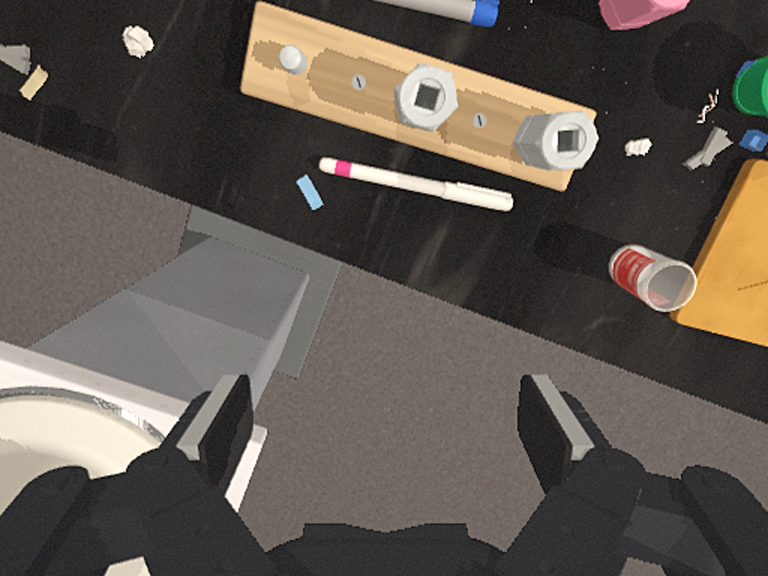

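```bash

python3 - <<'E'
from h import *
w=bot.capture("wrist");np.save("w1.npy",dict(w),allow_pickle=True)
save(w,"w1a",(155,0,255,70),8);save(w,"w1b",(250,30,410,120),5)
E
```

```text
(no output)
```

View pics/w1a.png

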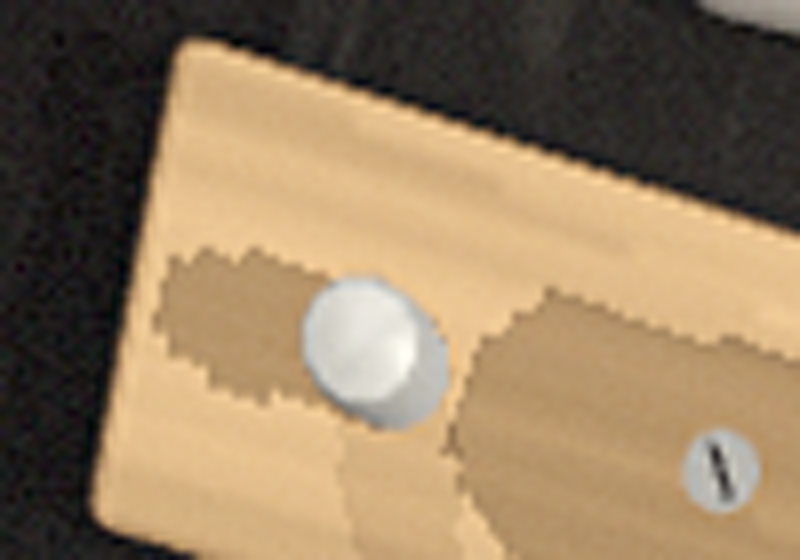

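View pics/w1b.png

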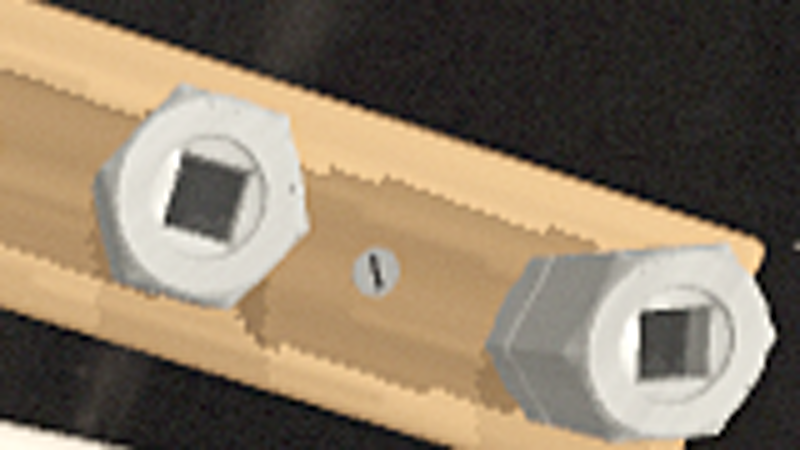

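```bash

cat >> h.py <<'E'
from scipy.optimize import least_squares
def fithex(p,pts,z,af):
    """pts: pixel coords of some top-face corners; returns x,y,yaw(deg, flat normal mod 60), resid"""
    W=np.array([ray(p,u,z)[:2] for u in pts]);R=af/np.sqrt(3);best=None
    for y0 in range(-30,30,10):
        def f(q):
            V=np.array([[q[0]+R*np.cos(a),q[1]+R*np.sin(a)] for a in q[2]+np.pi/6+np.arange(6)*np.pi/3])
            return np.concatenate([W[i]-V[np.argmin(((V-W[i])**2).sum(1))] for i in range(len(W))])
        r=least_squares(f,[*W.mean(0),np.radians(y0)],x_scale=[.01,.01,.1])
        if best is None or r.cost<best.cost: best=r
    q=best.x;yaw=(np.degrees(q[2])+30)%60-30
    return q[0],q[1],yaw,np.sqrt(2*best.cost/len(W))
E
python3 - <<'E'
from h import *
w=np.load("w1.npy",allow_pickle=True).item()
o=.4
B=lambda L:[np.array([250+x/5,30+y/5])-o for x,y in L]
for n,L,h in [("p2",[(185,85),(290,117),(308,217),(232,303),(115,275),(95,185)],(208,195)),("p3",[(720,245),(775,337),(715,432),(615,440)],(672,343))]:
    print(n,np.round(fithex(w,B(L),.08,.034),4),ray(w,B([h])[0],.08).round(4))
print("p1",ray(w,np.array([155+360/8,340/8])-.45,.043).round(4),ray(w,np.array([155+388/8,372/8])-.45,.02).round(4))
E
```

```text
p2 [ 4.8550e-01 -1.7900e-01  7.9141e+00  1.8000e-03] [ 0.4862 -0.1795  0.08  ]
p3 [ 4.94200e-01 -2.67300e-01  2.76642e+01  9.00000e-04] [ 0.4949 -0.2682  0.08  ]
p1 [ 0.4781 -0.0896  0.043 ] [ 0.4771 -0.0895  0.02  ]
```

>>> drive_tool --pt "0.0254 -0.0326 0 0" --pt "0.0254 -0.0326 0 0" --pt "0.0254 -0.0326 0 0" --pt "0.0254 -0.0326 0 0" --pt "0.0254 -0.0326 0 0"

```text
time: 4.45
eef_pos: [0.4417, 0.0048, 0.2315]
orientation: [180.0, -0.0, 21.8]
force: [1.2, -1.8, 0.4]
grip_width: 0.0851
```

>>> drive_tool --pt "0.0254 -0.0326 0 0" --pt "0.0254 -0.0326 0 0" --pt "0.0254 -0.0326 0 0" --pt "0.0254 -0.0326 0 0" --pt "0 0 0 0"

```text
time: 4.87
eef_pos: [0.4891, 0.1676, 0.2314]
orientation: [-179.9, -0.1, 22.0]
force: [-1.5, -0.6, -0.1]
grip_width: 0.0854
```

```bash

python3 - <<'E'
from h import *
w=bot.capture("wrist");st=bot.state();print(st["eef_pos"],st["orientation"],st["force"])
np.save("w2.npy",dict(w),allow_pickle=True)
save(w,"w2",scale=1.5)
E
```

```text
[0.48811468 0.16489458 0.23112971] [-1.79990934e+02 -4.83817941e-02  2.20458575e+01] [-0.65437044 -0.21123887 -0.11601139]
```

View pics/w2.png

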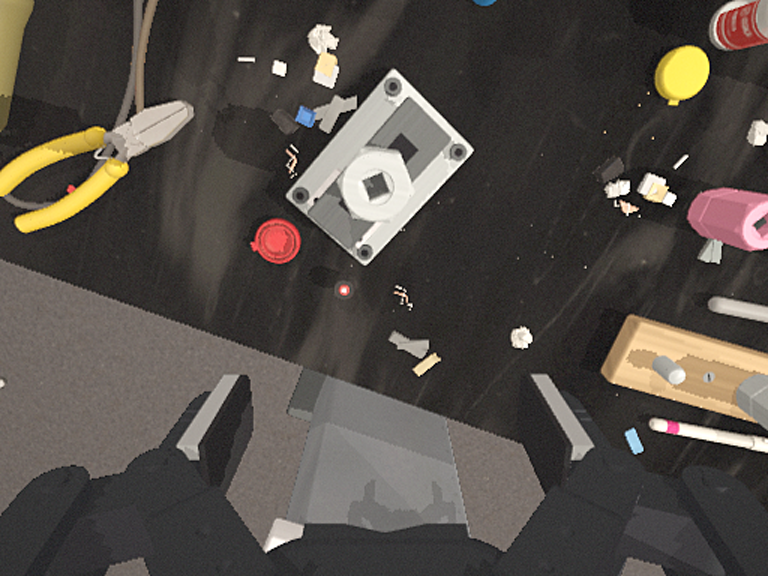

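```bash

python3 - <<'E'
from h import *
w=np.load("w2.npy",allow_pickle=True).item()
save(w,"w2a",(185,40,325,180),6)
E
```

```text
(no output)
```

View pics/w2a.png

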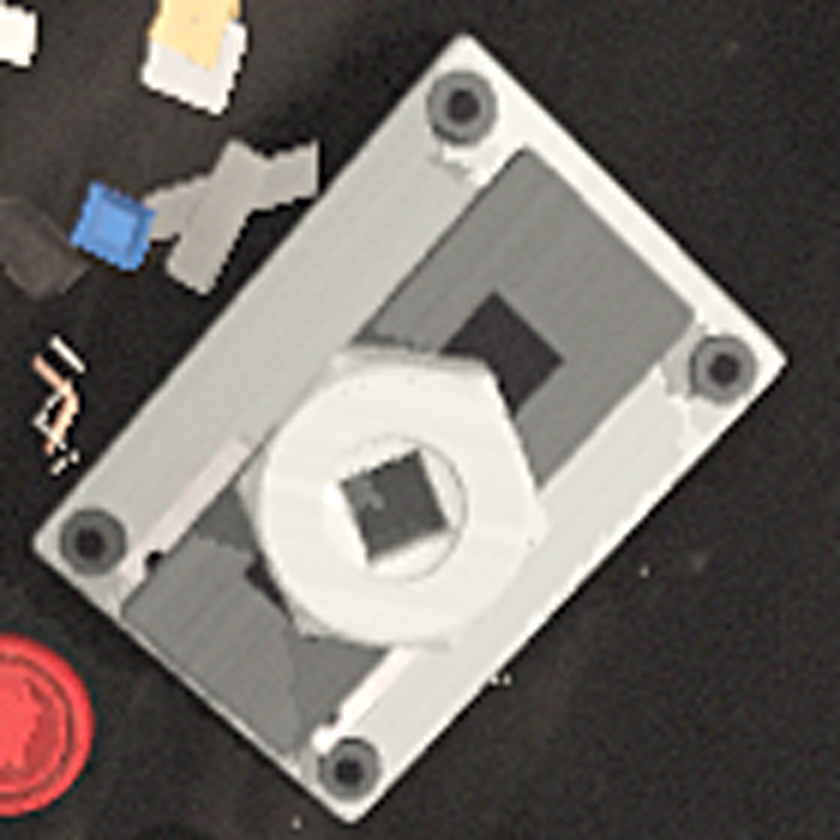

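```bash

python3 - <<'E'
from h import *
w=np.load("w2.npy",allow_pickle=True).item()
P=lambda L:[np.array([185+x/6,40+y/6])-.42 for x,y in L]
L=[(490,370),(547,525),(450,645),(302,637),(240,487),(345,352)]
for z in (.1,.106): print(np.round(fithex(w,P(L),z,.040),4))
h=P([(400,508)])[0]
print(ray(w,h,.106),ray(w,h,.1))
t=bot.capture("top");s=bot.capture("scene")
X=tri([(w,h),(t,np.array((178.3,195.15))),(s,np.array((213.75,163.15)))]);print(X,[ (proj(a,X)-b).round(1) for a,b in [(w,h),(t,(178.3,195.15)),(s,(213.75,163.15))]])
E
```

```text
[5.33500e-01 1.91500e-01 1.44279e+01 1.10000e-03]
[5.34200e-01 1.91700e-01 1.44279e+01 1.30000e-03]
[0.5339914  0.19091863 0.106     ] [0.53334654 0.19076996 0.1       ]
[0.53477982 0.18964699 0.10564941] [array([ 1.7, -0.3]), array([ 0.3, -0.5]), array([-0.8,  0.1])]
```

>>> drive_tool --pt "0.026 -0.003 0 0" --pt "0.026 -0.003 0 -0.1" --pt "0 0 0 -0.1" --pt "0 0 0 -0.1" --pt "0 0 0 -0.09"

```text
time: 5.43
eef_pos: [0.5335, 0.1852, 0.2312]
orientation: [-180.0, 0.0, 44.3]
force: [-0.1, 0.1, -0.2]
grip_width: 0.0853
```

>>> drive_tool --pt "0 0 0 0" --pt "0 0 0 0"

```text
time: 5.6
eef_pos: [0.5333, 0.1856, 0.2314]
orientation: [180.0, 0.0, 43.9]
force: [-0.3, 0.8, 0.7]
grip_width: 0.0854
```

```bash

cat >> h.py <<'E'
def todo(x,y,z=None,yaw=None,st=None):
    st=st or bot.state();e=st["eef_pos"];a=np.radians(st["orientation"][2]);d=np.array([x,y])-e[:2]
    print("eef",e.round(4),"rpy",st["orientation"].round(2),"F",st["force"].round(1),"M",st["moment"].round(2),"t",round(st["time"],2),"w",round(st["grip_width"],4),"j6",st["joint_pos"][5].round(1))
    print("tool dx %.4f dy %.4f"%(d@[np.cos(a),np.sin(a)],d@[np.sin(a),-np.cos(a)]),"dz %.4f"%(e[2]-z) if z is not None else "", "turn %.4f"%(-np.radians((yaw-st["orientation"][2]+180)%360-180)) if yaw is not None else "")
E
python3 - <<'E'
from h import *
todo(.534,.1905,.061,44.4)
w=bot.capture("wrist");save(w,"w3",scale=1.5)
E
```

```text
eef [0.5333 0.1856 0.2314] rpy [1.80e+02 1.00e-02 4.39e+01] F [-0.3  0.8  0.7] M [-0.01 -0.    0.05] t 5.6 w 0.0854 j6 59.2
tool dx 0.0039 dy -0.0031 dz 0.1704 turn -0.0088
```

View pics/w3.png

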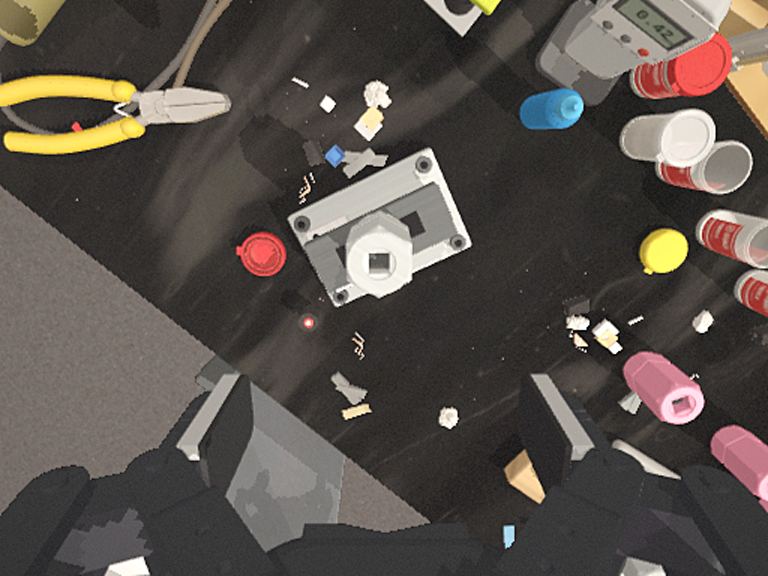

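```bash

python3 - <<'E'
from h import *
w=bot.capture("wrist");np.save("w3.npy",dict(w),allow_pickle=True)
save(w,"w3a",(220,130,290,210),8)
h=np.array([379/1.5,261/1.5])-.2
print(ray(w,h,.105))
e=bot.state()["eef_pos"];print(proj(w,[*e[:2],.105]))
E
```

```text
[0.53482811 0.193055   0.105     ]
[256.82315263 180.12327881]
```

View pics/w3a.png

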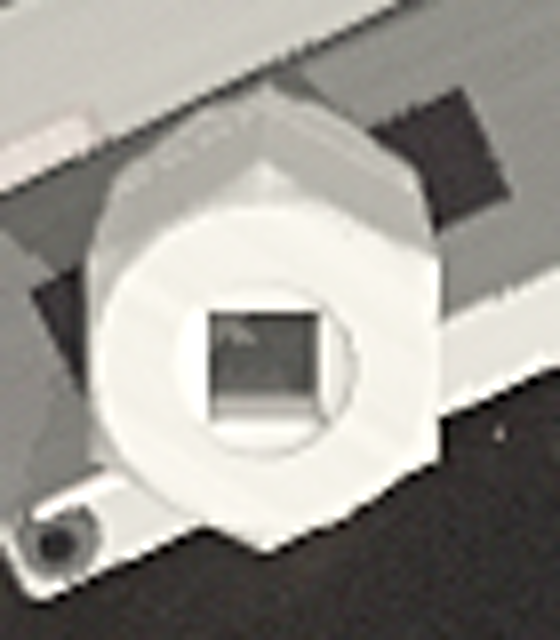

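>>> drive_tool --pt "0.005 -0.0038 0.03 -0.008" --pt "0 0 0.04 0" --pt "0 0 0.04 0" --pt "0 0 0.035 0" --pt "0 0 0.02 0"

```text
time: 6.12
eef_pos: [0.5326, 0.1924, 0.063]
orientation: [-179.9, 0.2, 44.5]
force: [-1.5, -0.3, -1.4]
grip_width: 0.0854
```

>>> drive_tool --pt "0 0 0.005 0" --pt "0 0 0 0"

```text
time: 6.28
eef_pos: [0.5336, 0.1928, 0.0604]
orientation: [-179.9, 0.1, 44.5]
force: [-0.9, -0.7, 0.5]
grip_width: 0.0854
```

```bash

python3 - <<'E'
from h import *
todo(.5343,.1918,.061,44.4)
w=bot.capture("wrist");save(w,"w4",scale=1.5)
E
```

```text
eef [0.5336 0.1928 0.0604] rpy [-1.7993e+02  1.2000e-01  4.4520e+01] F [-0.9 -0.7  0.5] M [-0.05 -0.01  0.02] t 6.28 w 0.0854 j6 59.3
tool dx -0.0002 dy 0.0012 dz -0.0006 turn 0.0021
```

View pics/w4.png

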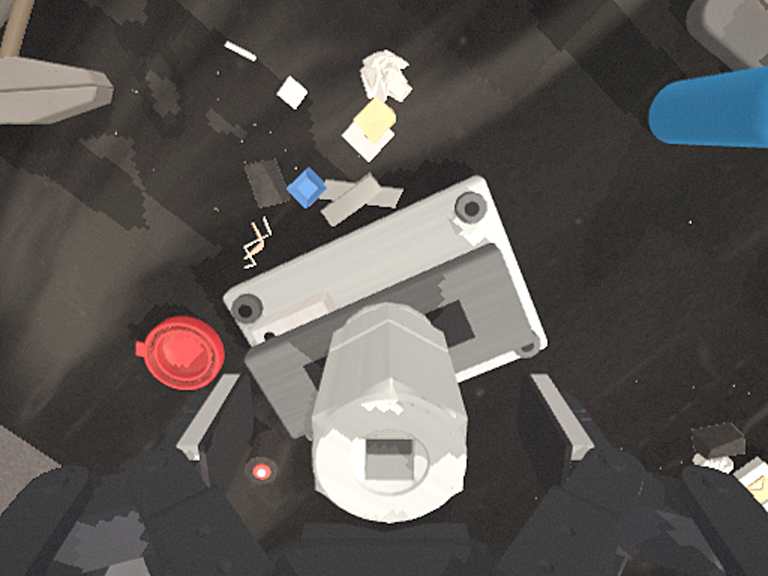

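>>> drive_tool --pt "0 0 0 0" --pt "0 0 0 0" --pt "0 0 0 0" --pt "0 0 0 0" --pt "0 0 0 0" --gripper 0.02 --squeeze 50

```text
time: 6.75
eef_pos: [0.5348, 0.1934, 0.0625]
orientation: [179.9, -0.1, 44.6]
force: [-1.7, 0.1, 10.5]
grip_width: 0.0396
```

```bash

python3 - <<'E'
from h import *
todo(.5343,.1918,.061,44.4)
w=bot.capture("wrist");save(w,"w5",scale=1.5)
E
```

```text
eef [0.5348 0.1934 0.0625] rpy [ 1.7995e+02 -9.0000e-02  4.4620e+01] F [-1.7  0.1 10.5] M [-0.01  0.32 -0.03] t 6.75 w 0.0396 j6 59.2
tool dx -0.0015 dy 0.0008 dz 0.0015 turn 0.0038
```

View pics/w5.png

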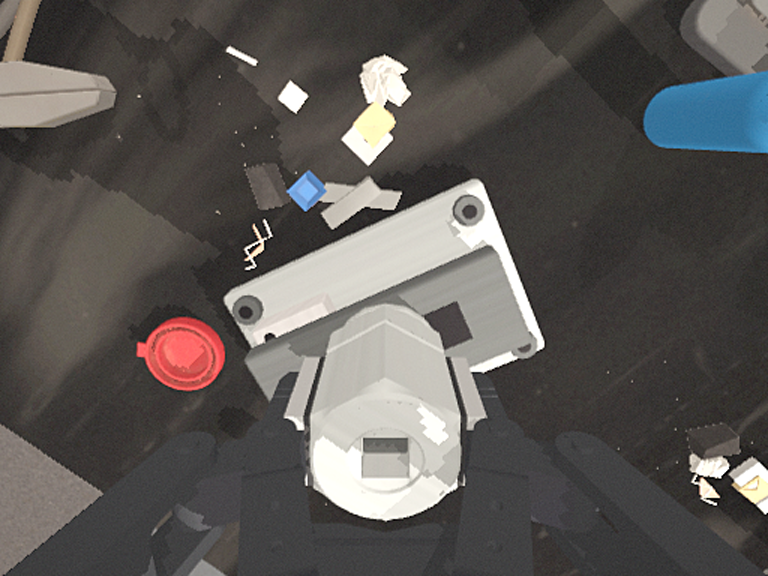

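>>> drive_tool --pt "0 0 -0.01 0" --pt "0 0 -0.02 0" --pt "0 0 -0.025 0" --pt "0 0 -0.03 0" --pt "0 0 -0.025 0"

```text
time: 7.22
eef_pos: [0.5341, 0.1932, 0.1737]
orientation: [180.0, -0.0, 44.6]
force: [0.8, 0.6, -3.5]
grip_width: 0.0393
```

```bash

python3 - <<'E'
from h import *
todo(.4777,-.0895,.15,44.4)
w=bot.capture("wrist");np.save("w6.npy",dict(w),allow_pickle=True);save(w,"w6",scale=1.5)
E
```

```text
eef [0.5341 0.1932 0.1737] rpy [ 1.7999e+02 -3.0000e-02  4.4620e+01] F [ 0.8  0.6 -3.5] M [ 0.01 -0.01 -0.02] t 7.22 w 0.0393 j6 59.2
tool dx -0.2387 dy 0.1616 dz 0.0237 turn 0.0039
```

View pics/w6.png

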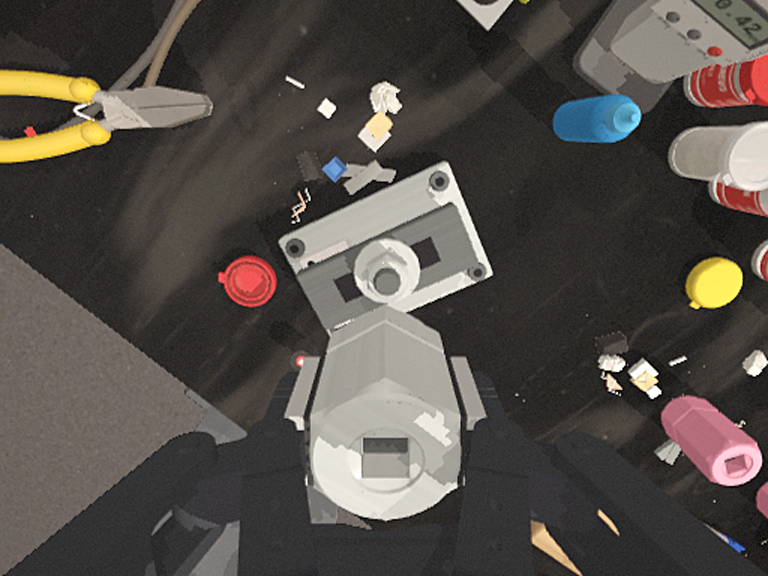

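```bash

python3 - <<'E'
from h import *
w=np.load("w6.npy",allow_pickle=True).item()
save(w,"w6a",(225,140,295,215),10)
X=ray(w,np.array([386.5/1.5,459/1.5])-.2,.2155);print(X)
a=np.radians(44.62);d=X[:2]-np.array([.5341,.1932]);print(d@[np.cos(a),np.sin(a)],d@[np.sin(a),-np.cos(a)])
E
```

```text
[0.53287128 0.19229715 0.2155    ]
-0.00150874439314808 -0.00022042502315527753
```

View pics/w6a.png

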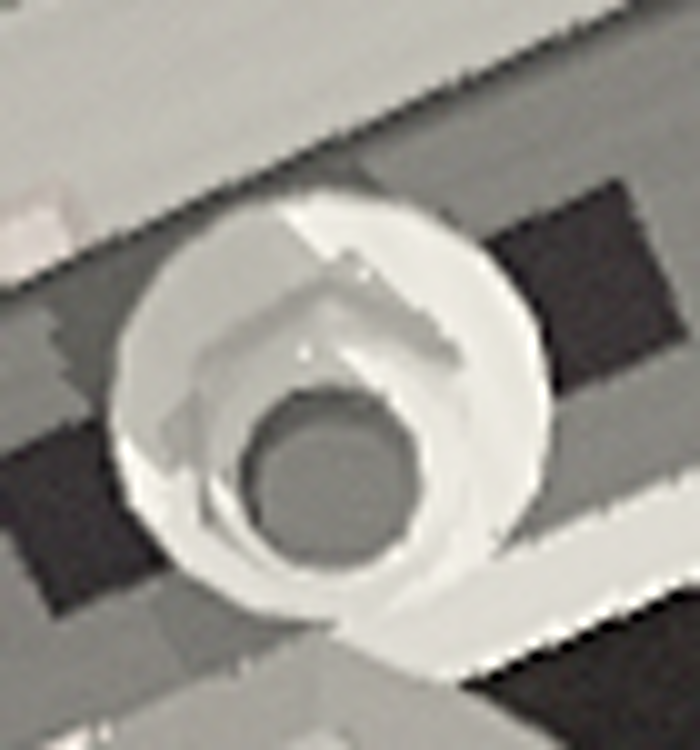

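```bash

python3 - <<'E'
from h import *
w=np.load("w6.npy",allow_pickle=True).item()
P=lambda x,y:np.array([225+x/10,140+y/10])-.45
for z in (.043,.046):
  c=ray(w,P(332,404),z);print(c,[np.linalg.norm(ray(w,P(*a),z)-ray(w,P(*b),z)).round(4) for a,b in [((112,404),(552,404)),((332,187),(332,620))]])
  print(ray(w,P(333,480),z+.023), ray(w,P(333,480),z+.02))
  for v in [(350,255),(460,350)]:
    d=ray(w,P(*v),z)-c;print("vertex ang",np.degrees(np.arctan2(d[1],d[0])),np.linalg.norm(d))
E
```

```text
[0.53396958 0.19210684 0.043     ] [np.float64(0.0406), np.float64(0.0416)]
[0.53399373 0.19216039 0.066     ] [0.53331668 0.19146873 0.063     ]
vertex ang 38.11805935614608 0.01419083897641331
vertex ang -21.60759133073309 0.012815165795274768
[0.53459002 0.19274099 0.046     ] [np.float64(0.0401), np.float64(0.0412)]
[0.53467079 0.19285205 0.069     ] [0.53399373 0.19216039 0.066     ]
vertex ang 38.11805935614628 0.014035341999312946
vertex ang -21.607591330733246 0.012674742840330577
```

>>> drive_tool --pt "-0.0297 0.0202 0 0" --pt "-0.0297 0.0202 0 0" --pt "-0.0297 0.0202 0 0" --pt "-0.0297 0.0202 0 0" --pt "-0.0297 0.0202 0 0"

```text
time: 7.68
eef_pos: [0.4988, 0.0157, 0.1718]
orientation: [180.0, -0.0, 44.6]
force: [1.3, -1.2, -3.3]
grip_width: 0.0391
```

>>> drive_tool --pt "-0.0297 0.0202 0 0" --pt "-0.0297 0.0202 0 0" --pt "-0.0297 0.0202 0 0" --pt "0 0 0.02 0" --pt "0 0 0 0"

```text
time: 8.1
eef_pos: [0.4772, -0.0901, 0.1499]
orientation: [-179.9, 0.1, 44.4]
force: [-2.0, 1.3, -4.0]
grip_width: 0.0393
```

```bash

python3 - <<'E'
from h import *
todo(.4788,-.0885,.0375,44.6)
w=bot.capture("wrist");save(w,"w7",scale=1.5)
E
```

```text
eef [ 0.4772 -0.0901  0.1499] rpy [-1.7989e+02  6.0000e-02  4.4430e+01] F [-2.   1.3 -4. ] M [ 0.03  0.08 -0.  ] t 8.1 w 0.0393 j6 27.8
tool dx 0.0022 dy -0.0000 dz 0.1124 turn -0.0030
```

View pics/w7.png

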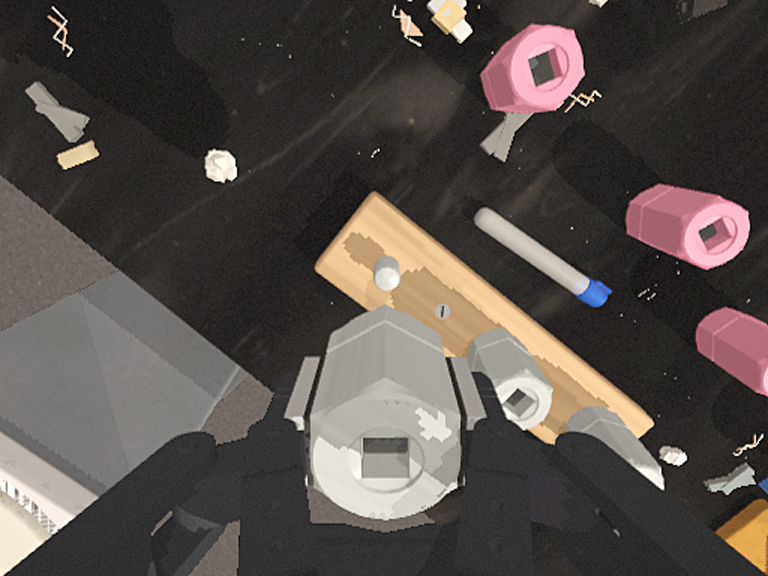

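>>> drive_tool --pt "0.001 0 0.03 0" --pt "0.001 0 0.03 0" --pt "0 0 0.025 0" --pt "0 0 0.012 0" --pt "0 0 0.005 0"

```text
time: 8.57
eef_pos: [0.4796, -0.0859, 0.0482]
orientation: [-179.9, 0.1, 44.7]
force: [-0.6, -0.1, -2.3]
grip_width: 0.0394
```

>>> drive_tool --pt "0 0 0.003 0" --pt "0 0 0.003 0" --pt "0 0 0 0"

```text
time: 8.82
eef_pos: [0.4806, -0.087, 0.0439]
orientation: [180.0, -0.0, 44.7]
force: [0.5, 0.3, -2.5]
grip_width: 0.0392
```

```bash

python3 - <<'E'
from h import *
todo(.4788,-.0885,.0375,44.6)
w=bot.capture("wrist");save(w,"w8",scale=1.5)
E
```

```text
eef [ 0.4806 -0.087   0.0439] rpy [ 1.7995e+02 -3.0000e-02  4.4650e+01] F [ 0.5  0.3 -2.5] M [-0.   -0.02  0.04] t 8.82 w 0.0392 j6 28.1
tool dx -0.0023 dy -0.0002 dz 0.0064 turn 0.0009
```

View pics/w8.png

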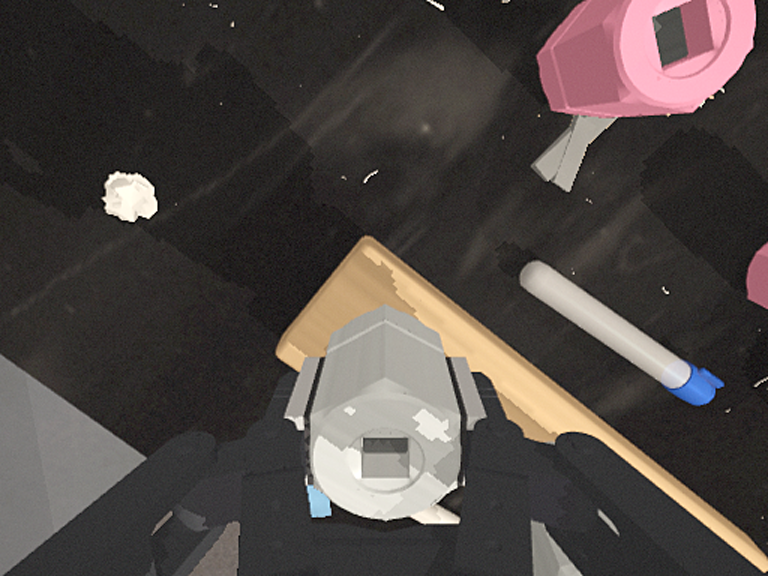

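>>> drive_tool --pt "-0.001 0 0.002 0" --pt "-0.001 0 0.002 0" --pt "0 0 0.002 0" --pt "0 0 0 0"

```text
time: 9.2
eef_pos: [0.4788, -0.0889, 0.0382]
orientation: [179.9, -0.0, 44.6]
force: [-2.8, 0.4, 19.5]
grip_width: 0.0394
```

>>> drive_tool --pt "0 0 -0.001 0" --pt "0 0 0 0" --pt "0 0 0 0" --gripper 0.07

```text
time: 9.45
eef_pos: [0.4788, -0.0888, 0.0384]
orientation: [180.0, -0.0, 44.6]
force: [0.4, -0.5, 0.0]
grip_width: 0.0699
```

>>> drive_tool --pt "0 0 0 0" --pt "0 0 -0.02 0" --pt "0 0 -0.04 0" --pt "0 0 -0.04 0" --pt "0 0 -0.04 0" --gripper 0.085

```text
time: 9.87
eef_pos: [0.478, -0.0885, 0.1797]
orientation: [-179.9, 0.0, 44.6]
force: [1.5, 0.1, -0.4]
grip_width: 0.0852
```

```bash

python3 - <<'E'
from h import *
todo(.486,-.1795,.18,37.9)
w=bot.capture("wrist");np.save("w9.npy",dict(w),allow_pickle=True);save(w,"w9",scale=1.5)
E
```

```text
eef [ 0.478  -0.0885  0.1797] rpy [-1.7993e+02  3.0000e-02  4.4620e+01] F [ 1.5  0.1 -0.4] M [-0.   -0.02 -0.04] t 9.87 w 0.0852 j6 27.8
tool dx -0.0582 dy 0.0704 dz -0.0003 turn 0.1173
```

View pics/w9.png

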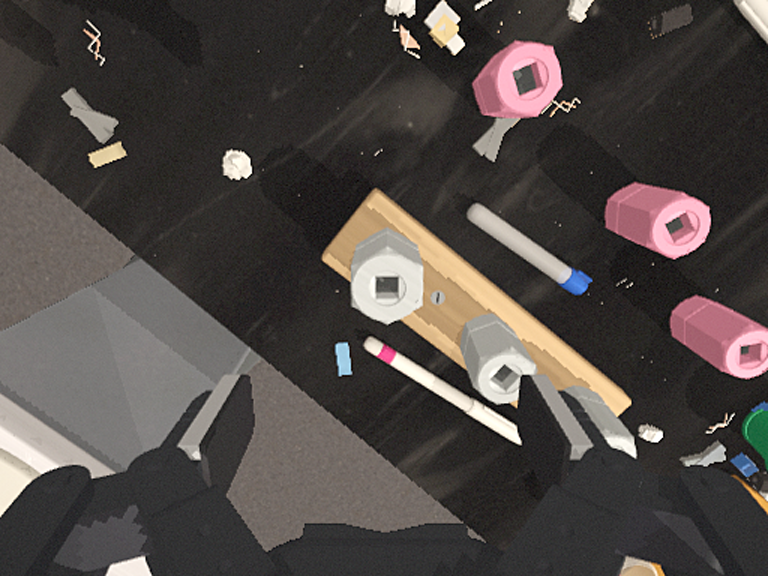

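```bash

python3 - <<'E'
from h import *
w=np.load("w9.npy",allow_pickle=True).item()
save(w,"w9a",(220,140,360,280),6)
E
```

```text
(no output)
```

View pics/w9a.png

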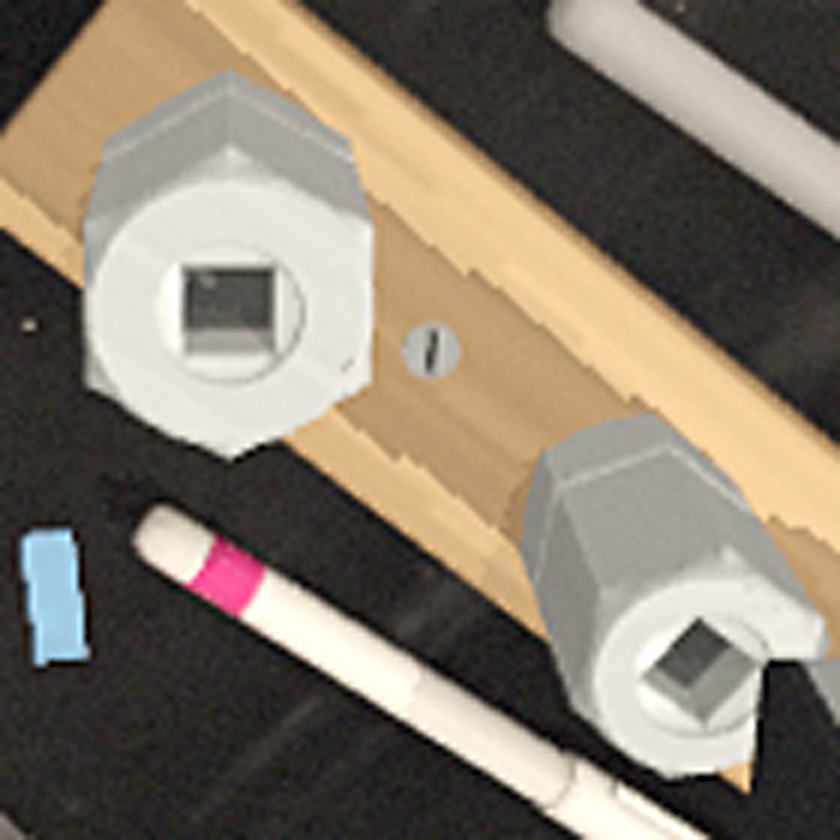

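>>> drive_tool --pt "-0.0194 0.0235 0 0" --pt "-0.0194 0.0235 0 0" --pt "-0.0194 0.0235 0 0.058" --pt "0 0 0 0.059" --pt "0 0 0 0"

```text
time: 10.33
eef_pos: [0.4867, -0.1811, 0.178]
orientation: [180.0, 0.0, 37.6]
force: [0.1, 1.0, -0.1]
grip_width: 0.0851
```

```bash

python3 - <<'E'
from h import *
todo(.486,-.1795,.037,37.9)
w=bot.capture("wrist");np.save("w10.npy",dict(w),allow_pickle=True);save(w,"w10",scale=1.5)
print(proj(w,[.486,-.1795,.08])*1.5)
E
```

```text
eef [ 0.4867 -0.1811  0.178 ] rpy [180.     0.    37.62] F [ 0.1  1.  -0.1] M [-0.04 -0.03  0.01] t 10.33 w 0.0851 j6 25.4
tool dx 0.0004 dy -0.0017 dz 0.1410 turn -0.0050
[382.38472674 284.41183246]
```

View pics/w10.png

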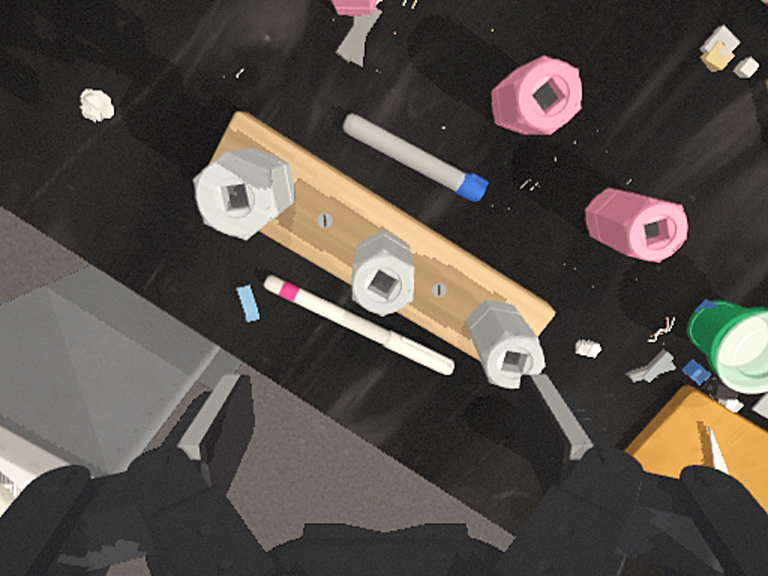

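```bash

python3 - <<'E'
from h import *
w=np.load("w10.npy",allow_pickle=True).item()
save(w,"w10a",(220,145,290,215),10)
E
```

```text
(no output)
```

View pics/w10a.png

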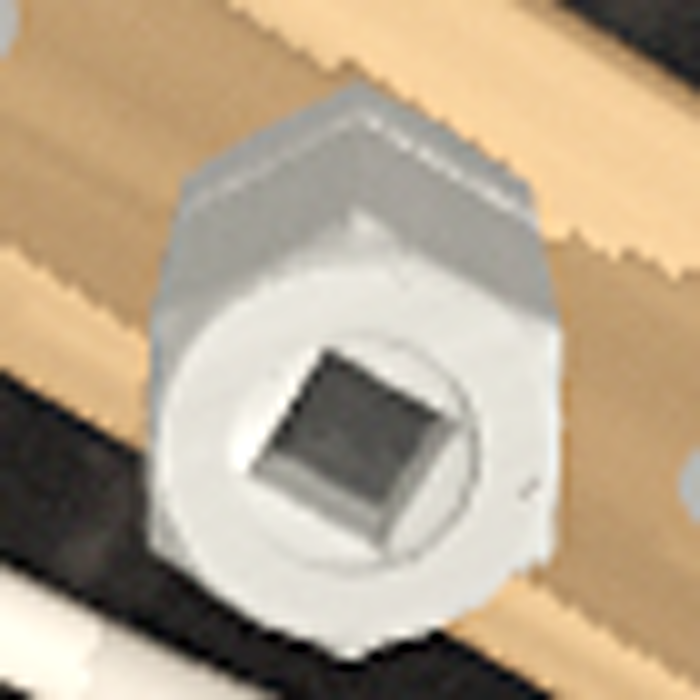

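```bash

python3 - <<'E'
from h import *
w=np.load("w10.npy",allow_pickle=True).item()
P=lambda x,y:np.array([220+x/10,145+y/10])-.45
print(ray(w,P(355,438),.08), np.round(fithex(w,[P(*a) for a in [(558,325),(548,570),(350,660),(150,555),(150,320),(360,215)]],.08,.034),4))
E
```

```text
[ 0.48692417 -0.17892039  0.08      ] [ 4.8640e-01 -1.7910e-01  6.2573e+00  7.0000e-04]
```

>>> drive_tool --pt "0.001 -0.0018 0.03 0.005" --pt "0 0 0.035 0" --pt "0 0 0.035 0" --pt "0 0 0.03 0" --pt "0 0 0.01 0"

```text
time: 10.8
eef_pos: [0.4845, -0.1758, 0.0349]
orientation: [-179.7, 0.1, 37.8]
force: [-0.4, -0.3, -0.9]
grip_width: 0.085
```

>>> drive_tool --pt "0 0 0 0"

```text
time: 10.88
eef_pos: [0.4851, -0.1763, 0.0364]
orientation: [-179.8, 0.1, 37.8]
force: [-0.2, -0.3, 0.2]
grip_width: 0.0852
```

```bash

python3 - <<'E'
from h import *
todo(.4865,-.179,.037,37.)
w=bot.capture("wrist");save(w,"w11",scale=1.5)
E
```

```text
eef [ 0.4851 -0.1763  0.0364] rpy [-1.7976e+02  1.1000e-01  3.7760e+01] F [-0.2 -0.3  0.2] M [0.02 0.08 0.01] t 10.88 w 0.0852 j6 25.6
tool dx -0.0005 dy 0.0030 dz -0.0006 turn 0.0133
```

View pics/w11.png

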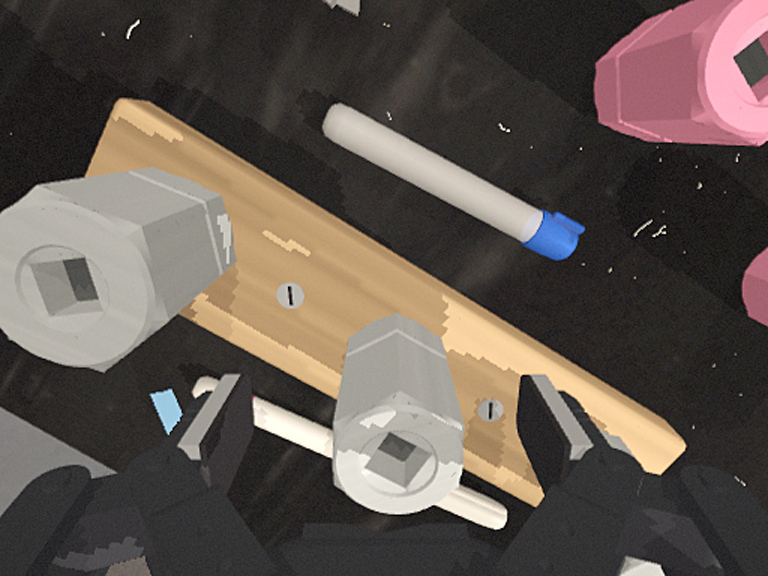

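>>> drive_tool --pt "0 0.0025 0 0.012" --pt "0 0 0 0"

```text
time: 11.1
eef_pos: [0.4893, -0.1803, 0.04]
orientation: [179.8, -0.1, 36.9]
force: [0.4, -0.0, 0.3]
grip_width: 0.085
```

>>> drive_tool --pt "0 0 0 0" --pt "0 0 0 0" --pt "0 0 0 0" --pt "0 0 0 0" --pt "0 0 0 0" --gripper 0.02

```text
time: 11.52
eef_pos: [0.488, -0.1798, 0.0387]
orientation: [180.0, -0.0, 36.9]
force: [-1.2, 0.1, 8.0]
grip_width: 0.0332
```

```bash

python3 - <<'E'
from h import *
todo(.4865,-.179,.037,37.)
w=bot.capture("wrist");np.save("w12.npy",dict(w),allow_pickle=True);save(w,"w12",scale=1.5)
E
```

```text
eef [ 0.488  -0.1798  0.0387] rpy [ 1.7998e+02 -1.0000e-02  3.6950e+01] F [-1.2  0.1  8. ] M [ 0.02  0.15 -0.01] t 11.52 w 0.0332 j6 26.3
tool dx -0.0008 dy -0.0015 dz 0.0017 turn -0.0009
```

View pics/w12.png

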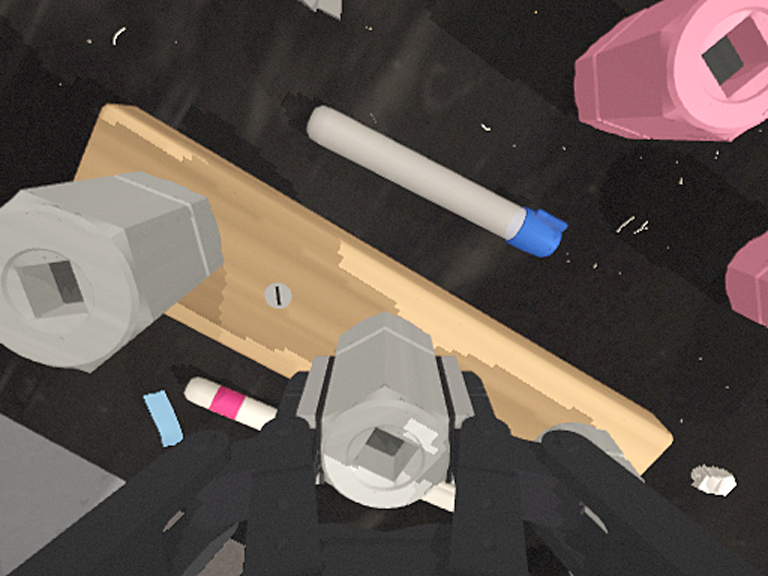

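>>> drive_tool --pt "0 0 -0.015 0" --pt "0 0 -0.03 0" --pt "0 0 -0.035 0" --pt "0 0 -0.035 0" --pt "0 0 -0.02 0"

```text
time: 11.98
eef_pos: [0.4885, -0.18, 0.1765]
orientation: [179.9, -0.1, 36.9]
force: [2.0, -0.5, -2.6]
grip_width: 0.0337
```

```bash

python3 - <<'E'
from h import *
w=bot.capture("wrist");st=bot.state();save(w,"w13",(195,220,320,350),6)
e=st["eef_pos"];X=ray(w,np.array([385,452])/1.5-.2,e[2]+.0413);a=np.radians(st["orientation"][2]);d=(X-e)[:2]
print(d@[np.cos(a),np.sin(a)],d@[np.sin(a),-np.cos(a)])
todo(.534,.1922,.16,38.2)
E
```

```text
0.0014191833585501285 -0.0017715743104492832
eef [ 0.4897 -0.1806  0.179 ] rpy [ 1.7966e+02 -1.7000e-01  3.6950e+01] F [ 3.  -0.9  3.3] M [-0.02 -0.11  0.  ] t 12.03 w 0.0334 j6 26.3
tool dx 0.2595 dy -0.2713 dz 0.0190 turn -0.0217
```

View pics/w13.png

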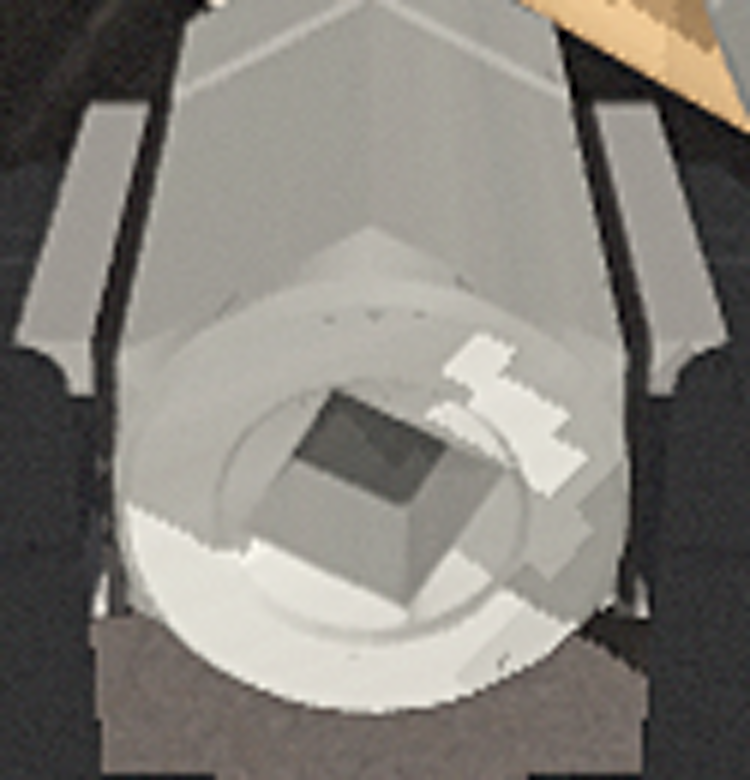

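>>> drive_tool --pt "0.0259 -0.0271 0 0" --pt "0.0259 -0.0271 0 0" --pt "0.0259 -0.0271 0 0" --pt "0.0259 -0.0271 0 0" --pt "0.0259 -0.0271 0 0"

```text
time: 12.45
eef_pos: [0.5095, 0.0081, 0.173]
orientation: [-180.0, 0.0, 36.9]
force: [0.9, -0.8, -1.8]
grip_width: 0.0336
```

>>> drive_tool --pt "0.0259 -0.0271 0 0" --pt "0.0259 -0.0271 0 0" --pt "0.0259 -0.0271 0 0" --pt "0.0259 -0.0271 0 0" --pt "0.0259 -0.0271 0 -0.02"

```text
time: 12.87
eef_pos: [0.5315, 0.1944, 0.1729]
orientation: [-180.0, 0.0, 38.1]
force: [1.0, -0.6, -2.6]
grip_width: 0.0333
```

>>> drive_tool --pt "0 0 0 0" --pt "0 0 0 0" --pt "0 0 0 0"

```text
time: 13.12
eef_pos: [0.5315, 0.1924, 0.1728]
orientation: [-180.0, 0.1, 38.1]
force: [0.1, -0.7, -2.5]
grip_width: 0.033
```

```bash

python3 - <<'E'
from h import *
todo(.534,.1922,.16,38.2)
w=bot.capture("wrist");np.save("w14.npy",dict(w),allow_pickle=True);save(w,"w14",(195,130,325,345),3.5)
save(w,"w14n",(225,130,295,210),9);save(w,"w14s",(195,220,320,350),6)
E
```

```text
eef [0.5315 0.1924 0.1728] rpy [-1.7998e+02  6.0000e-02  3.8130e+01] F [ 0.1 -0.7 -2.5] M [-0.01  0.01 -0.02] t 13.12 w 0.033 j6 65.7
tool dx 0.0018 dy 0.0017 dz 0.0128 turn -0.0012
```

View pics/w14n.png

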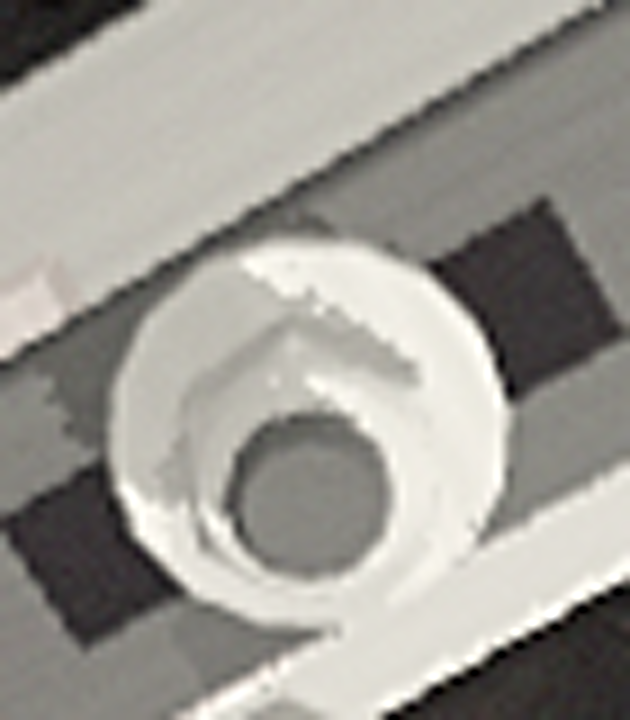

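View pics/w14s.png

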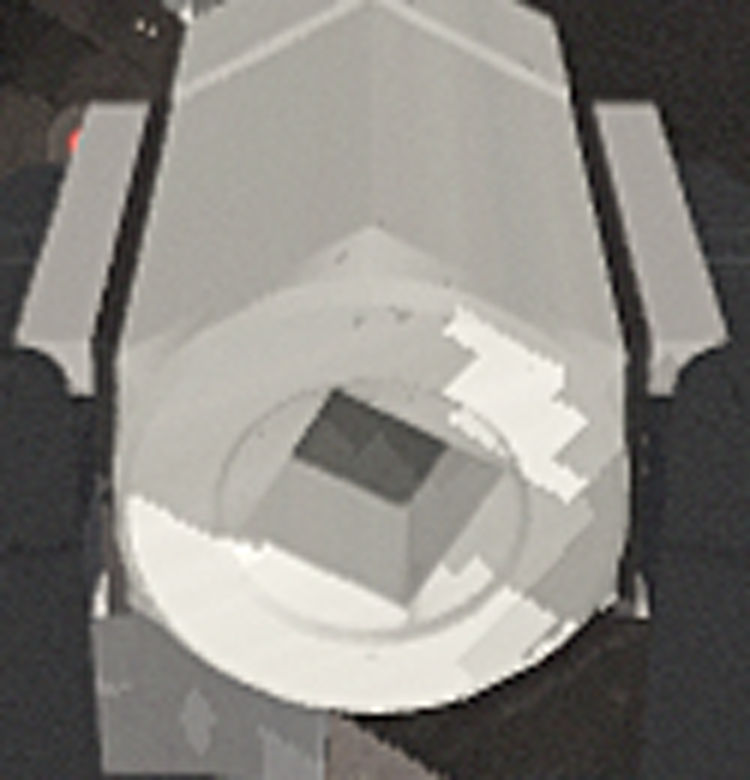

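```bash

python3 - <<'E'
from h import *
w=np.load("w14.npy",allow_pickle=True).item()
st=bot.state();e=st["eef_pos"];a=np.radians(38.13)
T=lambda d:np.round([d@[np.cos(a),np.sin(a)],d@[np.sin(a),-np.cos(a)]],4)
N=lambda x,y:np.array([225+x/9,130+y/9])-.45
S=lambda x,y:np.array([195+x/6,220+y/6])-.42
s=ray(w,S(372,502),e[2]-.0187+.06);print("sock",s,"rel TCP",T((s-e)[:2]))
for z in (.0435,.0455):
  n=ray(w,N(308,434),z);n2=ray(w,N(313,495),z+.023)
  print(z,n,n2,"move",T((n-s)[:2]),T((n2-s)[:2]))
E
```

```text
sock [0.53080908 0.19240027 0.2142115 ] rel TCP [-0.0004 -0.0009]
0.0435 [0.53363694 0.19198048 0.0435    ] [0.53438478 0.19218272 0.0665    ] move [0.002  0.0021] [0.0027 0.0024]
0.0455 [0.53408293 0.19235091 0.0455    ] [0.53486592 0.1925857  0.0685    ] move [0.0025 0.0021] [0.0033 0.0024]
```

>>> drive_tool --pt "0.0024 0.0021 0.02 0" --pt "0 0 0.03 0" --pt "0 0 0.02 0" --pt "0 0 0.008 0" --pt "0 0 0 0"

```text
time: 13.58
eef_pos: [0.5342, 0.1911, 0.0937]
orientation: [-179.9, 0.2, 38.0]
force: [-0.9, 0.1, -2.6]
grip_width: 0.0333
```

>>> drive_tool --pt "0 0 0.004 0" --pt "0 0 0.004 0" --pt "0 0 0.003 0"

```text
time: 13.83
eef_pos: [0.5359, 0.1923, 0.085]
orientation: [180.0, -0.1, 38.1]
force: [-0.0, 0.2, -2.5]
grip_width: 0.0333
```

>>> drive_tool --pt "0 0 0.003 0" --pt "0 0 0.003 0" --pt "0 0 0.002 0"

```text
time: 14.08
eef_pos: [0.5353, 0.1924, 0.0762]
orientation: [180.0, -0.0, 38.1]
force: [-0.0, 0.2, -3.0]
grip_width: 0.0333
```

>>> drive_tool --pt "0 0 0.002 0" --pt "0 0 0.001 0" --pt "0 0 0 0"

```text
time: 14.33
eef_pos: [0.5351, 0.1924, 0.0731]
orientation: [-180.0, 0.0, 38.1]
force: [-0.9, 0.4, -2.5]
grip_width: 0.0335
```

>>> drive_tool --pt "0 0 0.002 0" --pt "0 0 0.002 0" --pt "0 0 0.001 0" --pt "0 0 0 0"

```text
time: 14.67
eef_pos: [0.5351, 0.1923, 0.068]
orientation: [-180.0, 0.0, 38.1]
force: [0.3, 0.7, -3.0]
grip_width: 0.0336
```

>>> drive_tool --pt "0 0 0.002 0" --pt "0 0 0.002 0" --pt "0 0 0 0"

```text
time: 14.92
eef_pos: [0.5351, 0.1923, 0.0639]
orientation: [-180.0, 0.0, 38.1]
force: [-0.3, -0.2, -2.2]
grip_width: 0.0338
```

>>> drive_tool --pt "0 0 0.001 0" --pt "0 0 0.001 0" --pt "0 0 0 0"

```text
time: 15.17
eef_pos: [0.5352, 0.1924, 0.0627]
orientation: [180.0, -0.0, 38.1]
force: [-3.7, -0.2, 6.2]
grip_width: 0.0335
```

```bash

python3 - <<'E'
from h import *
todo(.534,.1922,.06,38.2)
w=bot.capture("wrist");save(w,"w15",scale=1.5)
E
```

```text
eef [0.5352 0.1924 0.0627] rpy [ 1.800e+02 -1.000e-02  3.809e+01] F [-3.7 -0.2  6.2] M [-0.13  0.53  0.02] t 15.17 w 0.0335 j6 65.7
tool dx -0.0010 dy -0.0006 dz 0.0027 turn -0.0019
```

View pics/w15.png

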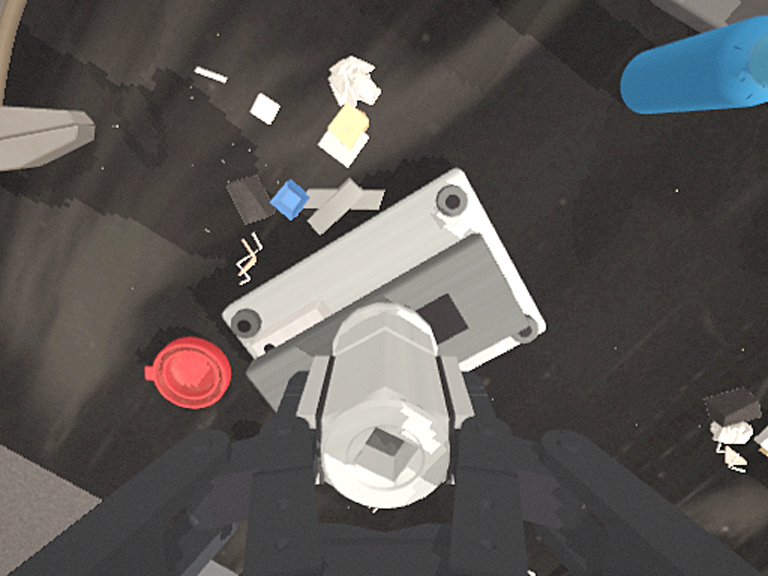

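>>> drive_tool --pt "0 0 0.0005 0.06" --pt "0 0 0 0.06" --pt "0 0 0 0.06" --pt "0 0 0 0.06" --pt "0 0 0 0.04" --squeeze 60

```text
time: 15.63
eef_pos: [0.5351, 0.1922, 0.0627]
orientation: [180.0, -0.0, 21.9]
force: [-6.3, -3.5, 17.5]
grip_width: 0.0336
```

```bash

python3 - <<'E'
from h import *
todo(.534,.1922,.06,38.2)
E
```

```text
eef [0.5351 0.1922 0.0627] rpy [ 1.7998e+02 -1.0000e-02  2.1880e+01] F [-6.3 -3.5 17.5] M [-0.59  1.12  0.3 ] t 15.63 w 0.0336 j6 81.9
tool dx -0.0011 dy -0.0004 dz 0.0027 turn -0.2849
```

>>> drive_tool --pt "-0.0005 0 -0.0005 0.05" --pt "0 0 0 0.05" --pt "0 0 0 0.05" --pt "0 0 0 0.05"

```text
time: 15.97
eef_pos: [0.5349, 0.1921, 0.0627]
orientation: [180.0, -0.0, 10.5]
force: [-2.2, -2.9, 7.3]
grip_width: 0.0335
```

```bash

python3 - <<'E'
from h import *
todo(.534,.1922,.06,38.2)
E
```

```text
eef [0.5349 0.1921 0.0627] rpy [ 1.7999e+02 -3.0000e-02  1.0460e+01] F [-2.2 -2.9  7.3] M [-0.41  0.4   0.21] t 15.97 w 0.0335 j6 93.3
tool dx -0.0009 dy -0.0002 dz 0.0027 turn -0.4841
```

>>> drive_tool --pt "0 0 0 0.04" --pt "0 0 0 0.04" --pt "0 0 0 0.04" --pt "0 0 0 0.03"

```text
time: 16.3
eef_pos: [0.535, 0.1921, 0.0627]
orientation: [180.0, -0.0, 1.9]
force: [-1.9, -2.8, 6.6]
grip_width: 0.0333
```

```bash

python3 - <<'E'
from h import *
todo(.534,.1922,.06,38.2)
E
```

```text
eef [0.535  0.1921 0.0627] rpy [ 1.7999e+02 -4.0000e-02  1.8900e+00] F [-1.9 -2.8  6.6] M [-0.47  0.36  0.36] t 16.3 w 0.0333 j6 101.9
tool dx -0.0010 dy -0.0001 dz 0.0027 turn -0.6337
```

>>> drive_tool --pt "0 0 0 0.03" --pt "0 0 0 0.03" --pt "0 0 0 0.0"

```text
time: 16.55
eef_pos: [0.535, 0.192, 0.0627]
orientation: [180.0, -0.0, -1.5]
force: [-1.9, -2.9, 7.4]
grip_width: 0.0334
```

```bash

python3 - <<'E'
from h import *
todo(.534,.1922,.06,38.2)
w=bot.capture("wrist");save(w,"w16",scale=1.5)
E
```

```text
eef [0.535  0.192  0.0627] rpy [ 1.7999e+02 -3.0000e-02 -1.5400e+00] F [-1.9 -2.9  7.4] M [-0.56  0.39  0.16] t 16.55 w 0.0334 j6 105.3
tool dx -0.0010 dy -0.0001 dz 0.0027 turn -0.6936
```

View pics/w16.png

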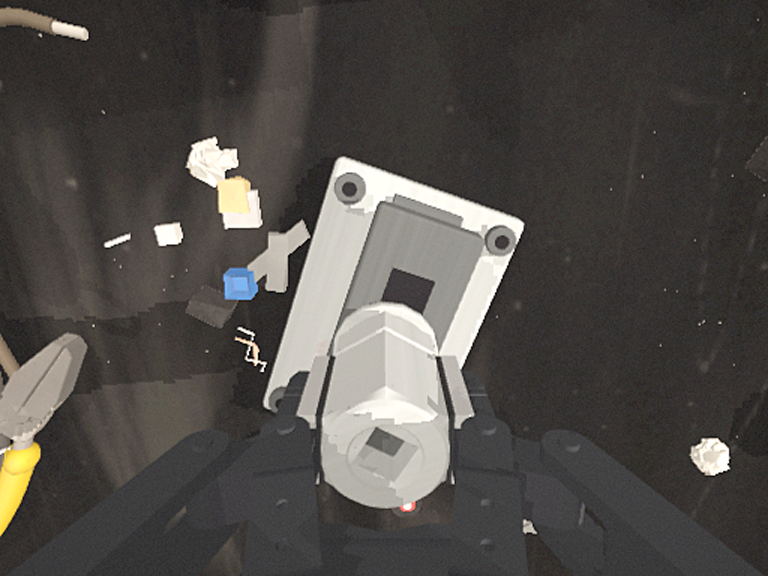

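>>> drive_tool --pt "0 0 0 0.03" --pt "0 0 0 0.03" --pt "0 0 0 0.03" --squeeze 100

```text
time: 16.85
eef_pos: [0.535, 0.192, 0.0628]
orientation: [180.0, -0.0, -6.6]
force: [-3.8, -2.4, 8.9]
grip_width: 0.0326
```

```bash

python3 - <<'E'
from h import *
todo(.534,.1922,.06,38.2)
E
```

```text
eef [0.535  0.192  0.0628] rpy [ 1.7998e+02 -4.0000e-02 -6.6400e+00] F [-3.8 -2.4  8.9] M [-0.62  0.5   0.42] t 16.85 w 0.0326 j6 110.4
tool dx -0.0010 dy -0.0001 dz 0.0028 turn -0.7826
```

>>> drive_tool --pt "0 0 0 0.02" --pt "0 0 0 0.02" --pt "0 0 0 0.0"

```text
time: 17.1
eef_pos: [0.535, 0.192, 0.0628]
orientation: [180.0, -0.0, -8.9]
force: [-3.0, -3.8, 9.4]
grip_width: 0.0331
```

```bash

python3 - <<'E'
from h import *
todo(.534,.1922,.06,38.2)
w=bot.capture("wrist");save(w,"w17",(195,220,320,350),5)
E
```

```text
eef [0.535  0.192  0.0628] rpy [ 1.7999e+02 -4.0000e-02 -8.9400e+00] F [-3.  -3.8  9.4] M [-0.65  0.51  0.29] t 17.1 w 0.0331 j6 112.7
tool dx -0.0010 dy -0.0001 dz 0.0028 turn -0.8227
```

View pics/w17.png

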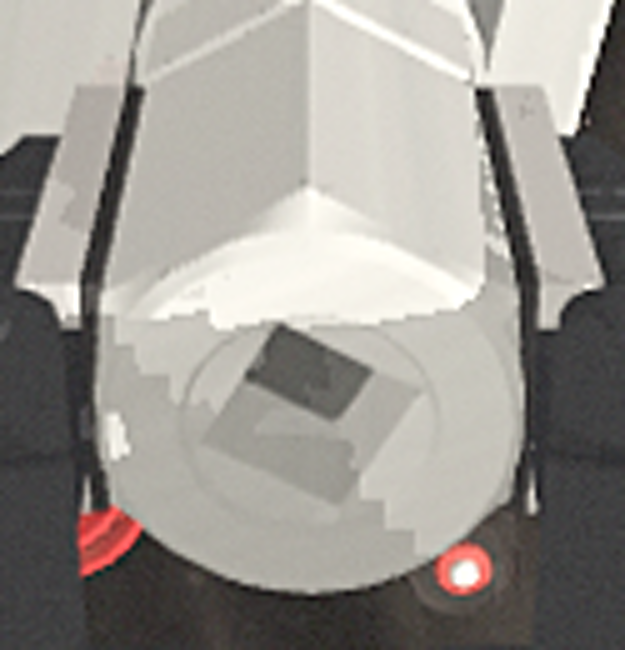

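>>> drive_tool --pt "0 0 0 0.025" --pt "0 0 0 0.025" --pt "0 0 0 0.025" --pt "0 0 0 0"

```text
time: 17.48
eef_pos: [0.535, 0.1919, 0.0628]
orientation: [180.0, -0.0, -13.3]
force: [-2.6, -4.3, 9.6]
grip_width: 0.0328
```

```bash

python3 - <<'E'
from h import *
todo(.534,.1922,.06,38.2)
w=bot.capture("wrist");save(w,"w18",(195,220,320,350),5)
E
```

```text
eef [0.535  0.1919 0.0628] rpy [ 1.7999e+02 -4.0000e-02 -1.3270e+01] F [-2.6 -4.3  9.6] M [-0.8   0.51  0.02] t 17.48 w 0.0328 j6 117.0
tool dx -0.0010 dy -0.0000 dz 0.0028 turn -0.8983
```

View pics/w18.png

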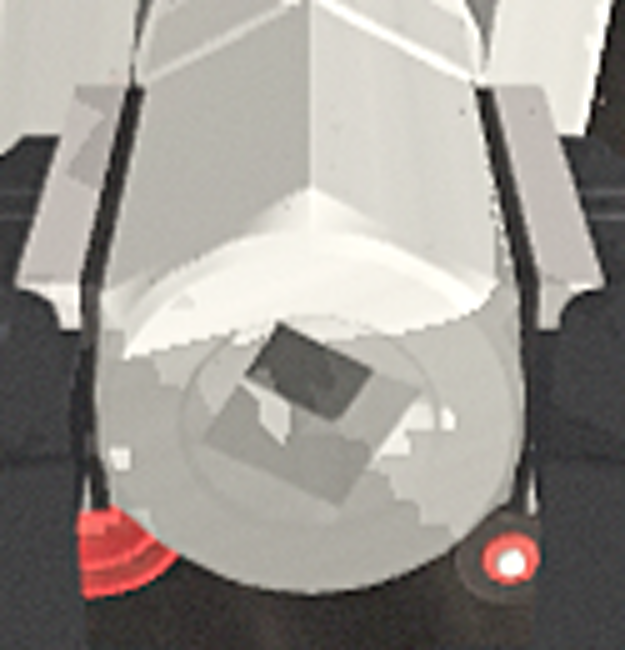

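>>> drive_tool --pt "0 0 0 0.025" --pt "0 0 0 0.025"

```text
time: 17.7
eef_pos: [0.5349, 0.1919, 0.0628]
orientation: [180.0, -0.0, -16.1]
force: [-2.3, -3.0, 7.6]
grip_width: 0.0329
```

```bash

python3 - <<'E'
from h import *
todo(.534,.1922,.06,38.2);print(bot.state()["joint_efforts"].round(2))
E
```

```text
eef [0.5349 0.1919 0.0628] rpy [ 1.7999e+02 -3.0000e-02 -1.6080e+01] F [-2.3 -3.   7.6] M [-0.87  0.47  0.04] t 17.7 w 0.0329 j6 119.8
tool dx -0.0009 dy 0.0000 dz 0.0028 turn -0.9474
[  1.51 -81.73 -24.81   1.    -1.3   -1.05]
```

>>> drive_tool --pt "0 0 0 0.025" --pt "0 0 0 0.025"

```text
time: 17.87
eef_pos: [0.535, 0.192, 0.0628]
orientation: [180.0, -0.0, -19.0]
force: [-3.8, -2.7, 9.7]
grip_width: 0.033
```

```bash

python3 - <<'E'
from h import *
todo(.534,.1922,.06,38.2);print(bot.state()["joint_efforts"].round(2))
w=bot.capture("wrist");save(w,"w19",scale=1.5)
E
```

```text
eef [0.535  0.192  0.0628] rpy [ 1.7999e+02 -4.0000e-02 -1.8960e+01] F [-3.8 -2.7  9.7] M [-0.66  0.55  0.53] t 17.87 w 0.033 j6 122.7
tool dx -0.0010 dy 0.0001 dz 0.0028 turn -0.9976
[  0.74 -81.78 -24.78   1.02  -1.28  -0.5 ]
```

View pics/w19.png

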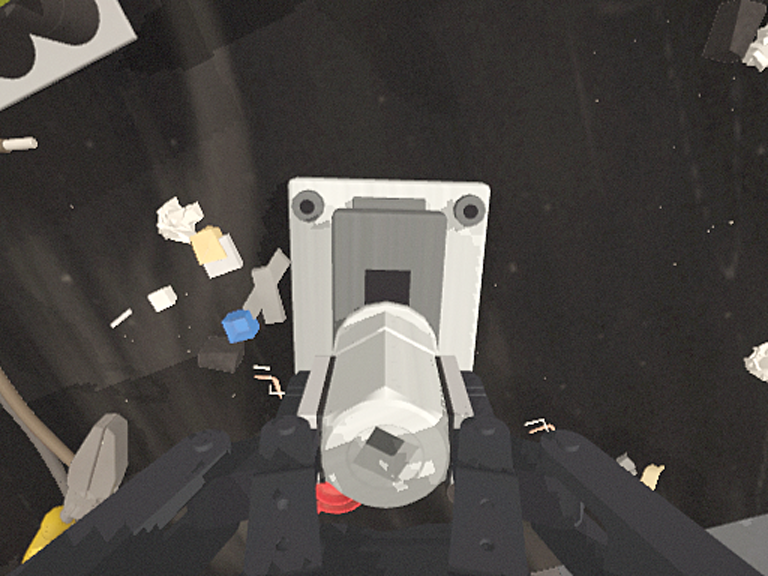

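>>> drive_tool --pt "0 0 0 0.03" --pt "0 0 0 0.03" --pt "0 0 0 0"

```text
time: 18.17
eef_pos: [0.535, 0.1919, 0.0628]
orientation: [180.0, -0.0, -22.5]
force: [-2.4, -4.2, 9.5]
grip_width: 0.033
```

```bash

python3 - <<'E'
from h import *
todo(.534,.1922,.06,38.2);print(bot.state()["joint_efforts"].round(2))
E
```

```text
eef [0.535  0.1919 0.0628] rpy [ 1.800e+02 -4.000e-02 -2.247e+01] F [-2.4 -4.2  9.5] M [-0.78  0.51 -0.19] t 18.17 w 0.033 j6 126.2
tool dx -0.0010 dy 0.0001 dz 0.0028 turn -1.0589
[  1.74 -81.78 -24.74   0.75  -1.25   0.87]
```

>>> drive_tool --pt "0 0 0 0.03" --pt "0 0 0 0.03" --pt "0 0 0 0"

```text
time: 18.42
eef_pos: [0.5349, 0.1919, 0.0628]
orientation: [180.0, -0.0, -25.9]
force: [-2.8, -3.6, 9.7]
grip_width: 0.033
```

```bash

python3 - <<'E'
from h import *
todo(.534,.1922,.06,38.2);print(bot.state()["joint_efforts"].round(2))
w=bot.capture("wrist");save(w,"w20",(195,190,320,350),5)
E
```

```text
eef [0.5349 0.1919 0.0628] rpy [ 1.800e+02 -3.000e-02 -2.591e+01] F [-2.8 -3.6  9.7] M [-0.75  0.55 -0.24] t 18.42 w 0.033 j6 129.7
tool dx -0.0010 dy 0.0002 dz 0.0028 turn -1.1189
[  1.72 -81.73 -24.78   0.75  -1.29   0.87]
```

View pics/w20.png

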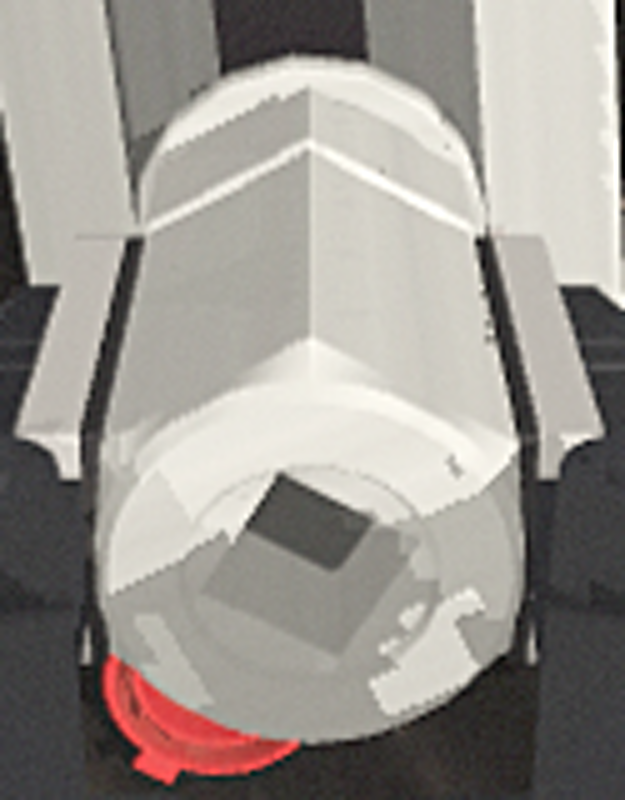

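```bash

python3 - <<'E'
from h import *
w=bot.capture("wrist");e=bot.state()["eef_pos"];a=np.radians(-25.9);u=np.array([np.cos(a),np.sin(a),0])
f=lambda X:((proj(w,X)+.4-[195,190])*5).round(0)
c=np.array([e[0],e[1],0])-.0004*u
for zb in (.0441,):
  print("top corner",f(c+u*.0196+[0,0,zb+.06]),"bottom corner",f(c+u*.0196+[0,0,zb]))
n=np.array([.534,.1922,0])
for z in (.044,.037,.029):
  print(z,"washer far",f(n+u*.0205+[0,0,z]),"with c",f(c+u*.0205+[0,0,z]), "left/right", f(n+[0,0,z]+.0205*np.array([-u[1],u[0],0])),f(n+[0,0,z]-.0205*np.array([-u[1],u[0],0])))
s=bot.capture("scene");save(s,"s2",(170,130,270,205),8);t=bot.capture("top");save(t,"t2",(130,160,230,235),8)
E
```

```text
top corner [298. 347.] bottom corner [302.  64.]
0.044 washer far [304.  61.] with c [302.  56.] left/right [127. 226.] [480. 227.]
0.037 washer far [304.  40.] with c [302.  35.] left/right [133. 200.] [474. 201.]
0.029 washer far [304.  17.] with c [303.  13.] left/right [140. 172.] [468. 173.]
```

View pics/s2.png

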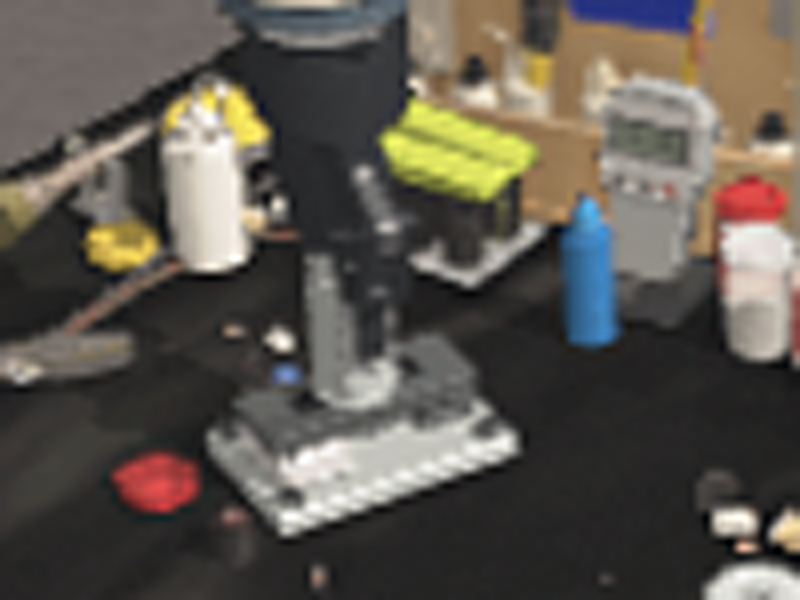

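>>> drive_tool --pt "0 0 -0.01 0" --pt "0 0 -0.025 0" --pt "0 0 -0.03 0" --pt "0 0 -0.03 0" --pt "0 0 -0.015 0"

```text
time: 19.03
eef_pos: [0.5359, 0.1925, 0.1761]
orientation: [-179.9, -0.2, -25.8]
force: [1.0, -0.8, -2.5]
grip_width: 0.033
```

>>> drive_tool --pt "0 0 0 0" --pt "0 0 0 0"

```text
time: 19.2
eef_pos: [0.5351, 0.1923, 0.173]
orientation: [-179.9, -0.1, -25.8]
force: [-0.2, 0.6, -4.0]
grip_width: 0.0329
```

```bash

python3 - <<'E'
from h import *
todo(.534,.1922,.06,38.2);print(bot.state()["joint_efforts"].round(2))
w=bot.capture("wrist");np.save("w21.npy",dict(w),allow_pickle=True);save(w,"w21n",(225,130,295,210),9);save(w,"w21",scale=1.5)
E
```

```text
eef [0.5351 0.1923 0.173 ] rpy [-1.7993e+02 -8.0000e-02 -2.5790e+01] F [-0.2  0.6 -4. ] M [0.02 0.   0.05] t 19.2 w 0.0329 j6 129.5
tool dx -0.0009 dy 0.0006 dz 0.1130 turn -1.1169
[ 6.000e-02 -8.681e+01 -3.565e+01  1.000e-02  4.100e-01 -0.000e+00]
```

View pics/w21n.png

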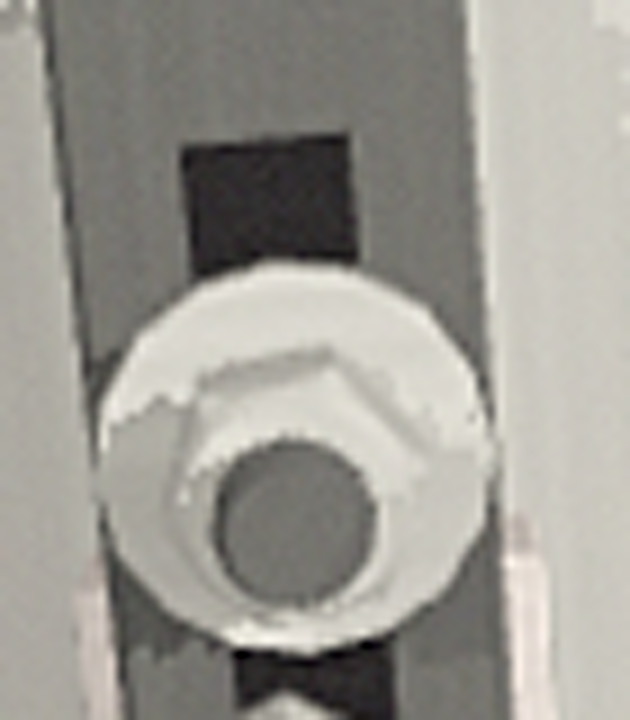

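View pics/w21.png

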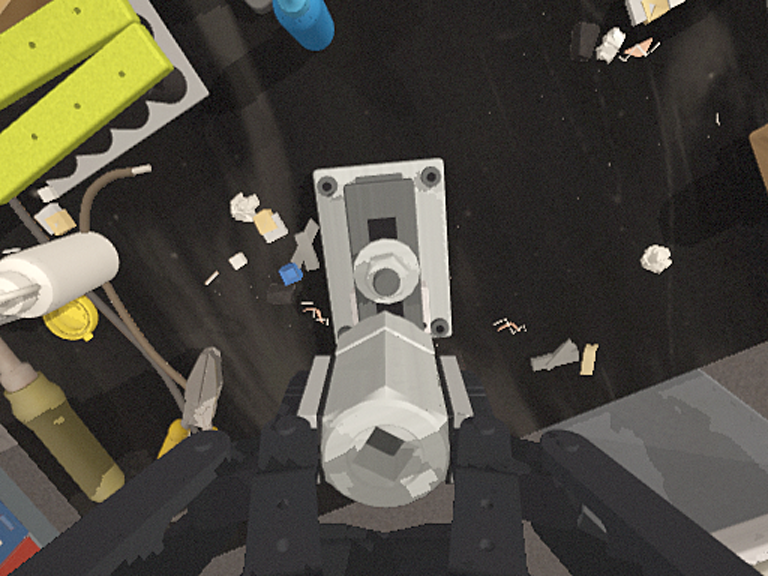

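```bash

cat > ov.py <<'E'
from h import *
import sys
def ov(w,c,yaws,zs,crop,sc,name,zb=.044):
    x0,y0,x1,y1=crop;tiles=[]
    base=cv2.resize(w["pixels"][y0:y1,x0:x1,::-1],None,fx=sc,fy=sc,interpolation=cv2.INTER_CUBIC)
    g=cv2.createCLAHE(4,(4,4));L=cv2.cvtColor(base,cv2.COLOR_BGR2LAB);L[:,:,0]=g.apply(L[:,:,0].copy());base=cv2.cvtColor(L,cv2.COLOR_LAB2BGR)
    for y in [None]+yaws:
        im=base.copy()
        if y is not None:
            for z,col in zip(zs,[(0,0,255),(0,255,0)]):
                V=[c+np.array([.01386*np.cos(a),.01386*np.sin(a),z]) for a in np.radians(y+30+60*np.arange(6))]
                q=np.array([(proj(w,v)+.5-[x0,y0])*sc-.5 for v in V]).round().astype(int)
                cv2.polylines(im,[q],True,col,1)
            q=np.array([(proj(w,c+np.array([.0205*np.cos(a),.0205*np.sin(a),zb]))+.5-[x0,y0])*sc-.5 for a in np.linspace(0,6.28,60)]).round().astype(int)
            cv2.polylines(im,[q],True,(255,0,0),1);cv2.putText(im,str(y),(5,20),0,.6,(0,0,255),2)
        tiles.append(im)
    n=len(tiles);h=(n+1)//2
    while len(tiles)<2*h: tiles.append(tiles[0])
    im=np.vstack([np.hstack(tiles[:h]),np.hstack(tiles[h:])]);print(im.shape);cv2.imwrite("pics/%s.png"%name,im)
E
python3 - <<'E'
from ov import *
w=np.load("w14.npy",allow_pickle=True).item()
n=ray(w,np.array([225+308/9,130+434/9])-.45,.044);n[2]=0
ov(w,n,[-2,8,18],(.044,.057),(233,152,285,202),7,"ov14")
w=np.load("w21.npy",allow_pickle=True).item()
n=ray(w,np.array([225+297/9,130+455/9])-.45,.044);n[2]=0;print(n)
ov(w,n,[-34,-24,-14],(.044,.057),(233,152,285,206),7,"ov21")
E
```

```text
(700, 728, 3)
[0.53400664 0.19098852 0.        ]
(756, 728, 3)
```

View pics/ov14.png

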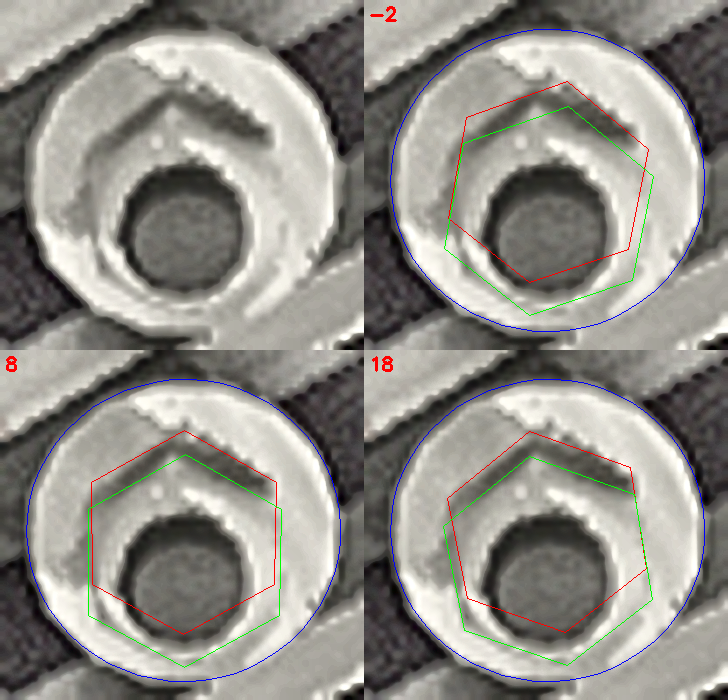

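View pics/ov21.png

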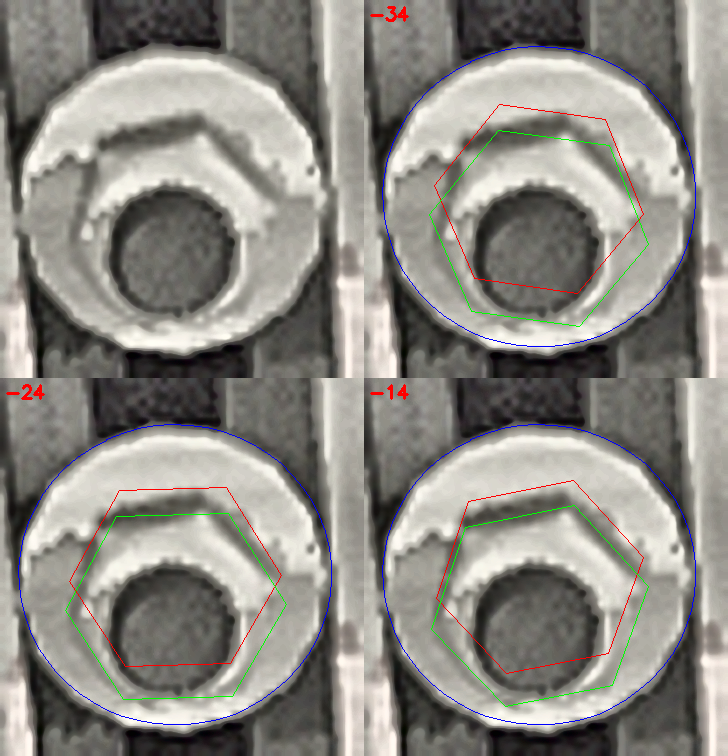

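>>> drive_tool --pt "0 0 0 -0.11" --pt "0 0 0 -0.11" --pt "0 0 0 -0.11" --pt "0 0 0 -0.11" --pt "0 0 0 -0.11"

```text
time: 19.67
eef_pos: [0.5339, 0.192, 0.1706]
orientation: [180.0, 0.2, 6.0]
force: [-0.2, 0.2, -1.4]
grip_width: 0.0326
```

>>> drive_tool --pt "0 0 0 -0.11" --pt "0 0 0 -0.11" --pt "0 0 0 -0.01" --pt "0 0 0 0" --pt "0 0 0 0"

```text
time: 20.08
eef_pos: [0.5344, 0.1921, 0.1715]
orientation: [-180.0, 0.1, 18.7]
force: [-0.1, -0.4, -3.3]
grip_width: 0.0327
```

```bash

python3 - <<'E'
from ov import *
todo(.5346,.1917,.0634,19.2)
w=bot.capture("wrist");np.save("w22.npy",dict(w),allow_pickle=True);save(w,"w22",(225,130,295,210),9);save(w,"w22s",(195,220,320,350),5)
E
```

```text
eef [0.5344 0.1921 0.1715] rpy [-1.7999e+02  8.0000e-02  1.8680e+01] F [-0.1 -0.4 -3.3] M [ 0.03 -0.04  0.05] t 20.08 w 0.0327 j6 85.1
tool dx 0.0000 dy 0.0004 dz 0.1081 turn -0.0091
```

View pics/w22.png

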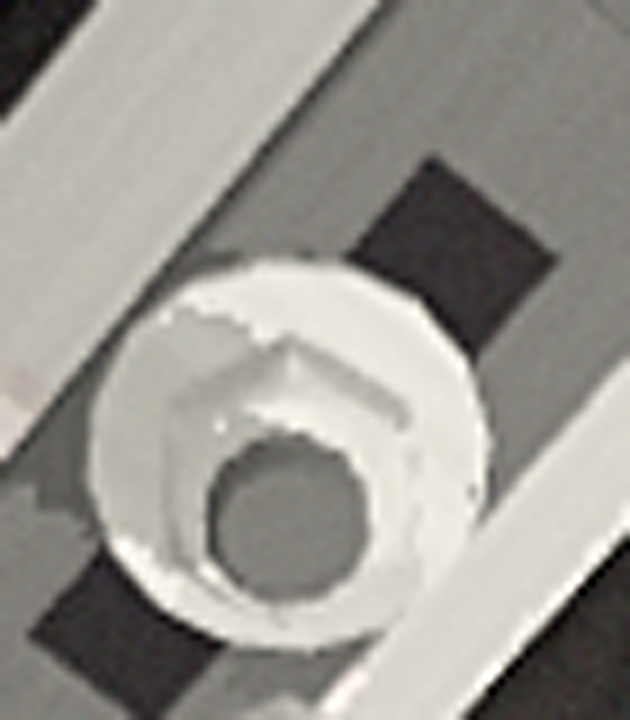

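View pics/w22s.png

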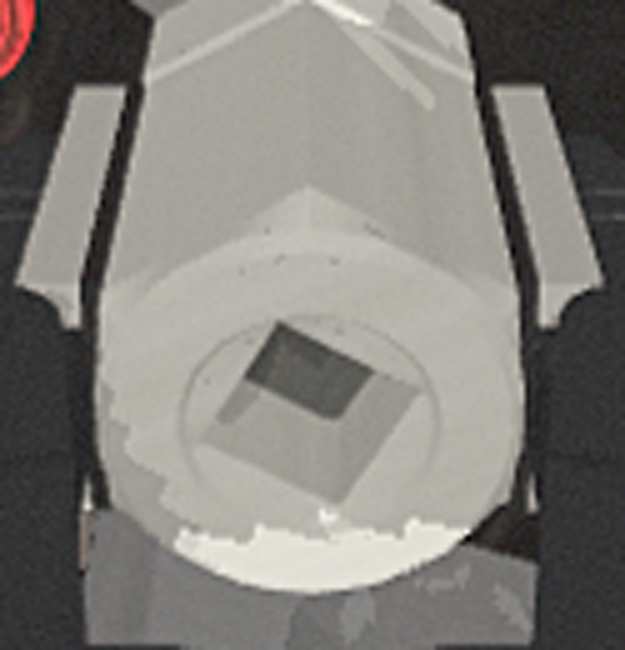

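```bash

python3 - <<'E'
from ov import *
w=np.load("w22.npy",allow_pickle=True).item()
st=bot.state();e=st["eef_pos"];a=np.radians(st["orientation"][2])
T=lambda d:np.round([d@[np.cos(a),np.sin(a)],d@[np.sin(a),-np.cos(a)]],4)
s=ray(w,np.array([195+311/5,220+418/5])-.4,e[2]-.0187+.06)
n=ray(w,np.array([225+289/9,130+453/9])-.45,.044);n2=ray(w,np.array([225+289/9,130+517/9])-.45,.067)
print(s,n,n2,T((n-s)[:2]),T((n2-s)[:2]))
n[2]=0;ov(w,n,[-5,-11,-17],(.044,.057),(230,155,282,207),7,"ov22")
E
```

```text
[0.53382492 0.19183371 0.21303832] [0.53415921 0.19189125 0.044     ] [0.53473255 0.1921011  0.067     ] [0.0003 0.0001] [0.0009 0.    ]
(728, 728, 3)
```

View pics/ov22.png

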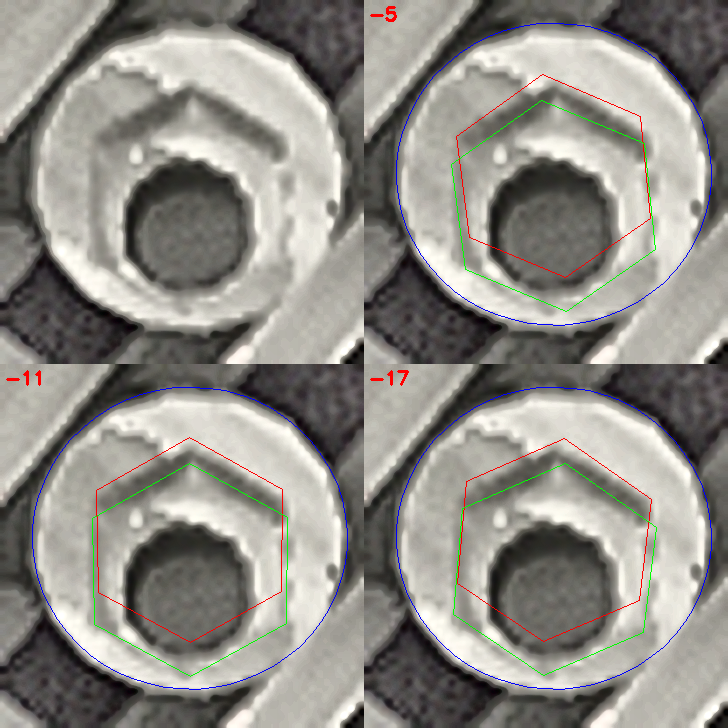

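>>> drive_tool --pt "0.0003 0.0003 0.03 0" --pt "0 0 0.03 0" --pt "0 0 0.02 0" --pt "0 0 0.008 0" --pt "0 0 0.004 0"

```text
time: 20.55
eef_pos: [0.5345, 0.1918, 0.0791]
orientation: [-180.0, 0.1, 18.8]
force: [-0.7, -0.1, -2.6]
grip_width: 0.0328
```

>>> drive_tool --pt "0 0 0.004 0" --pt "0 0 0.004 0" --pt "0 0 0.004 0" --pt "0 0 0.002 0" --pt "0 0 0 0"

```text
time: 20.97
eef_pos: [0.5352, 0.192, 0.0663]
orientation: [180.0, -0.0, 18.9]
force: [0.5, -0.2, -2.8]
grip_width: 0.033
```

```bash

python3 - <<'E'
from ov import *
todo(.5346,.1917,.063,19.2);print(bot.state()["joint_efforts"].round(2))
E
```

```text
eef [0.5352 0.192  0.0663] rpy [ 1.800e+02 -1.000e-02  1.889e+01] F [ 0.5 -0.2 -2.8] M [-0.01  0.01 -0.04] t 20.97 w 0.033 j6 84.8
tool dx -0.0007 dy 0.0001 dz 0.0033 turn -0.0055
[ 1.000e-02 -8.723e+01 -2.515e+01  0.000e+00 -2.300e-01  1.000e-02]
```

>>> drive_tool --pt "-0.0006 0 0.0015 0" --pt "0 0 0.0013 0" --pt "0 0 0.001 0" --pt "0 0 0 0"

```text
time: 21.3
eef_pos: [0.5347, 0.1918, 0.0628]
orientation: [180.0, -0.0, 18.9]
force: [-1.5, -1.9, 3.0]
grip_width: 0.0331
```

```bash

python3 - <<'E'
from ov import *
todo(.5346,.1917,.063,19.2);print(bot.state()["joint_efforts"].round(2))
E
```

```text
eef [0.5347 0.1918 0.0628] rpy [ 1.80e+02 -2.00e-02  1.89e+01] F [-1.5 -1.9  3. ] M [-0.08  0.19 -0.04] t 21.3 w 0.0331 j6 84.8
tool dx -0.0001 dy 0.0001 dz -0.0002 turn -0.0053
[-1.100e-01 -8.460e+01 -2.442e+01  3.000e-02 -4.500e-01 -1.000e-02]
```

>>> drive_tool --pt "0 0 0 0.05" --pt "0 0 0 0.05" --pt "0 0 0 0"

```text
time: 21.55
eef_pos: [0.535, 0.1919, 0.0629]
orientation: [180.0, -0.1, 13.0]
force: [-0.2, 0.1, 4.5]
grip_width: 0.0328
```

```bash
cat > q.py <<'E'
from h import *
s=bot.state();print("yaw %.2f"%s["orientation"][2],s["eef_pos"].round(4),"F",s["force"].round(1),"Mz %.2f"%s["moment"][2],"tau6",s["joint_efforts"][5].round(2),"w %.4f"%s["grip_width"])
E
python3 q.py
```

```text
yaw 13.01 [0.535  0.1919 0.0629] F [-0.2  0.1  4.5] Mz 0.01 tau6 1.73 w 0.0328
```

>>> drive_tool --pt "0 0 0 0.03" --pt "0 0 0 0.03" --pt "0 0 0 0"

```text
time: 21.8
eef_pos: [0.535, 0.1919, 0.0628]
orientation: [-180.0, -0.1, 9.7]
force: [0.6, -0.3, 5.1]
grip_width: 0.033
```

```bash
python3 q.py
```

```text
yaw 9.73 [0.535  0.1919 0.0628] F [ 0.6 -0.3  5.1] Mz -0.10 tau6 1.05 w 0.0330
```

>>> drive_tool --pt "0 0 0 0.02" --pt "0 0 0 0.02" --pt "0 0 0 0"

```text
time: 22.05
eef_pos: [0.535, 0.192, 0.0629]
orientation: [-180.0, -0.1, 7.5]
force: [-0.6, 2.4, 6.1]
grip_width: 0.0328
```

```bash
python3 q.py
```

```text
yaw 7.46 [0.535  0.192  0.0629] F [-0.6  2.4  6.1] Mz -0.04 tau6 0.68 w 0.0328
```

>>> drive_tool --pt "0 0 0 0.02" --pt "0 0 0 0.02" --pt "0 0 0 0" --pt "0 0 0 0"

```text
time: 22.38
eef_pos: [0.5349, 0.192, 0.0628]
orientation: [-180.0, -0.0, 5.2]
force: [-0.6, 2.2, 7.0]
grip_width: 0.0327
```

```bash
python3 q.py
```

```text
yaw 5.24 [0.5349 0.192  0.0628] F [-0.6  2.2  7. ] Mz 0.03 tau6 0.17 w 0.0327
```

>>> drive_tool --pt "0 0 0 0.02" --pt "0 0 0 0.02" --pt "0 0 0 0" --pt "0 0 0 0"

```text
time: 22.72
eef_pos: [0.5349, 0.192, 0.0628]
orientation: [-180.0, -0.0, 3.0]
force: [0.0, 1.0, 6.8]
grip_width: 0.0329
```

```bash
python3 q.py
```

```text
yaw 2.95 [0.5349 0.192  0.0628] F [0.  1.  6.8] Mz 0.10 tau6 0.27 w 0.0329
```

>>> drive_tool --pt "0 0 0 0.02" --pt "0 0 0 0.02" --pt "0 0 0 0" --pt "0 0 0 0"

```text
time: 23.05
eef_pos: [0.5349, 0.192, 0.0628]
orientation: [-180.0, -0.0, 0.7]
force: [0.0, 0.7, 5.9]
grip_width: 0.0326
```

```bash
python3 q.py
```

```text
yaw 0.67 [0.5349 0.192  0.0628] F [0.  0.7 5.9] Mz 0.23 tau6 0.37 w 0.0326
```

>>> drive_tool --pt "0 0 0 0.02" --pt "0 0 0 0.02" --pt "0 0 0 0" --pt "0 0 0 0"

```text
time: 23.38
eef_pos: [0.5349, 0.192, 0.0629]
orientation: [-180.0, -0.0, -1.6]
force: [0.4, 0.2, 6.5]
grip_width: 0.0331
```

```bash
python3 q.py
```

```text
yaw -1.62 [0.5349 0.192  0.0629] F [0.4 0.2 6.5] Mz 0.30 tau6 0.45 w 0.0331
```

>>> drive_tool --pt "0 0 0 0.02" --pt "0 0 0 0.02" --pt "0 0 0 0" --pt "0 0 0 0"

```text
time: 23.72
eef_pos: [0.5349, 0.192, 0.0629]
orientation: [-180.0, -0.0, -3.9]
force: [-0.1, 1.2, 6.9]
grip_width: 0.033
```

```bash
python3 q.py
```

```text
yaw -3.91 [0.5349 0.192  0.0629] F [-0.1  1.2  6.9] Mz 0.30 tau6 0.41 w 0.0330
```

>>> drive_tool --pt "0 0 0 0.02" --pt "0 0 0 0.02" --pt "0 0 0 0" --pt "0 0 0 0"

```text
time: 24.05
eef_pos: [0.5349, 0.1919, 0.0628]
orientation: [-180.0, -0.0, -6.2]
force: [0.2, 0.8, 5.8]
grip_width: 0.0331
```

```bash
python3 q.py
```

```text
yaw -6.20 [0.5349 0.1919 0.0628] F [0.2 0.8 5.8] Mz 0.28 tau6 0.48 w 0.0331
```

>>> drive_tool --pt "0 0 0 0.02" --pt "0 0 0 0.02" --pt "0 0 0 0" --pt "0 0 0 0"

```text
time: 24.38
eef_pos: [0.5349, 0.1919, 0.0629]
orientation: [-180.0, -0.0, -8.5]
force: [-0.1, 1.4, 6.7]
grip_width: 0.033
```

```bash
python3 - <<'E'
from h import *
import runpy;runpy.run_path("q.py")
w=bot.capture("wrist");save(w,"w23",(195,190,320,350),5)
E
```

```text
yaw -8.52 [0.5349 0.1919 0.0629] F [-0.1  1.4  6.7] Mz -0.16 tau6 0.04 w 0.0330
```

View pics/w23.png

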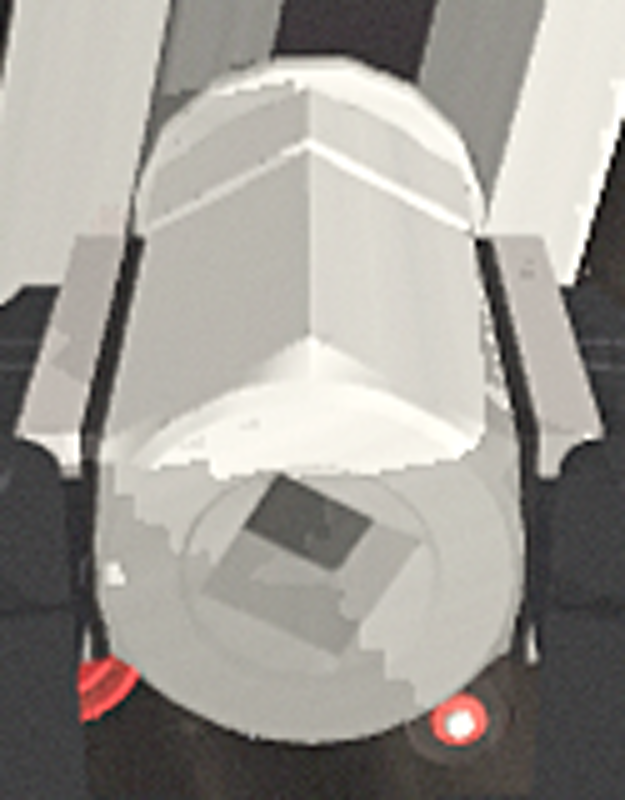

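>>> drive_tool --pt "0 0 -0.01 0" --pt "0 0 -0.025 0" --pt "0 0 -0.03 0" --pt "0 0 -0.03 0" --pt "0 0 -0.015 0"

```text
time: 24.85
eef_pos: [0.5353, 0.192, 0.1756]
orientation: [-179.9, -0.1, -8.5]
force: [1.4, -0.2, -1.3]
grip_width: 0.0323
```

>>> drive_tool --pt "0 0 0 -0.11" --pt "0 0 0 -0.11" --pt "0 0 0 -0.11" --pt "0 0 0 -0.11" --pt "0 0 0 -0.04"

```text
time: 25.27
eef_pos: [0.5342, 0.1917, 0.1723]
orientation: [-180.0, 0.0, 19.4]
force: [-0.1, -0.9, -1.9]
grip_width: 0.033
```

>>> drive_tool --pt "0 0 0 0" --pt "0 0 0 0"

```text
time: 25.43
eef_pos: [0.5343, 0.1917, 0.1723]
orientation: [-180.0, 0.0, 18.8]
force: [0.1, -0.3, -2.4]
grip_width: 0.0327
```

```bash

python3 - <<'E'
from ov import *
todo(.5347,.1918,.0634,19)
w=bot.capture("wrist");np.save("w24.npy",dict(w),allow_pickle=True);save(w,"w24",(225,130,295,210),9);
t=bot.capture("top");save(t,"t3",(255,150,355,245),8);s=bot.capture("scene");save(s,"s3",(245,180,345,255),8)
E
```

```text
eef [0.5343 0.1917 0.1723] rpy [-1.800e+02  4.000e-02  1.884e+01] F [ 0.1 -0.3 -2.4] M [-0.01 -0.02  0.  ] t 25.43 w 0.0327 j6 84.9
tool dx 0.0004 dy 0.0000 dz 0.1089 turn -0.0028
```

View pics/w24.png

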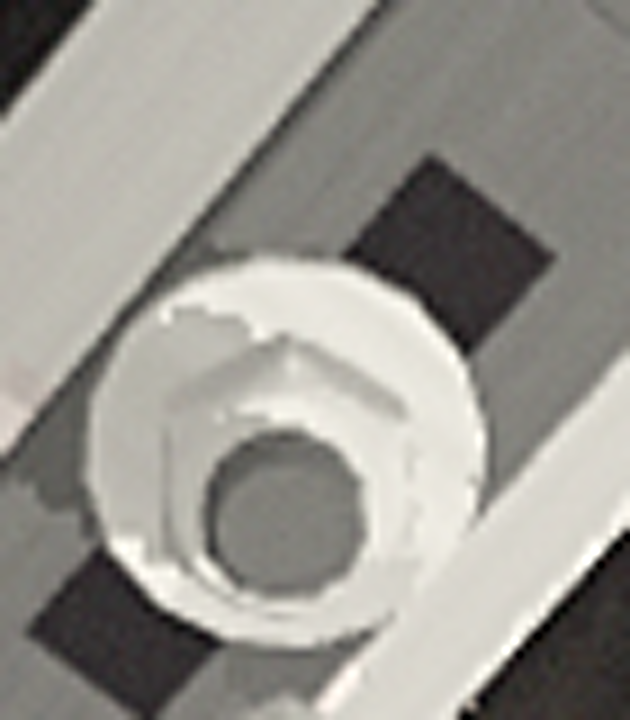

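View pics/t3.png

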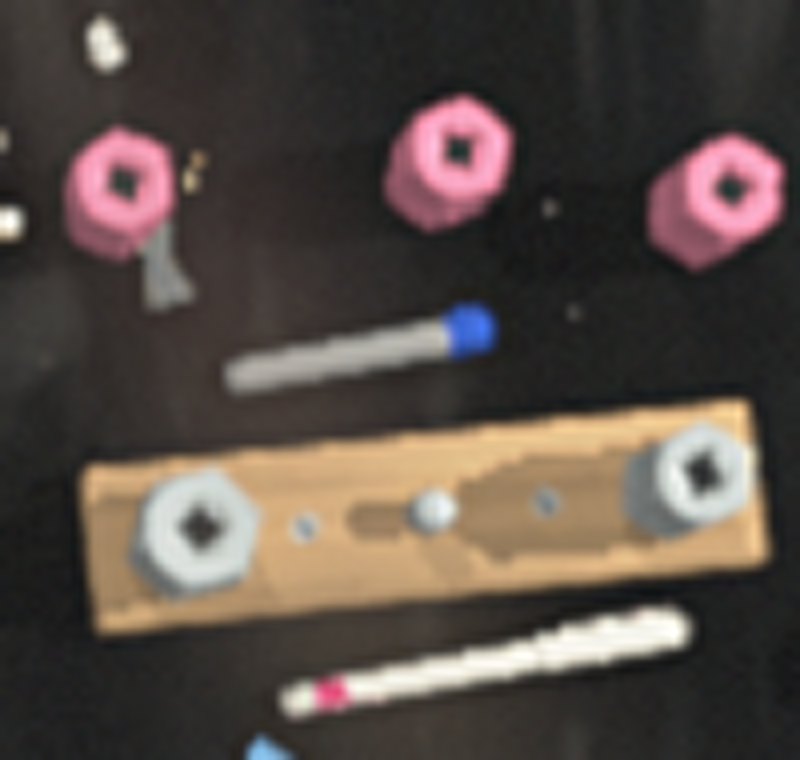

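>>> drive_tool --pt "0 0.0003 0.03 0" --pt "0 0 0.03 0" --pt "0 0 0.02 0" --pt "0 0 0.008 0" --pt "0 0 0.004 0"

```text
time: 26.0
eef_pos: [0.5341, 0.1914, 0.0794]
orientation: [-180.0, 0.1, 18.9]
force: [-0.1, -0.0, -3.2]
grip_width: 0.0328
```

>>> drive_tool --pt "0 0 0.004 0" --pt "0 0 0.004 0" --pt "0 0 0.004 0" --pt "0 0 0.003 0" --pt "0 0 0 0"

```text
time: 26.42
eef_pos: [0.5347, 0.1915, 0.0654]
orientation: [180.0, -0.0, 18.9]
force: [-1.0, 0.4, -3.1]
grip_width: 0.0327
```

```bash
python3 q.py
```

```text
yaw 18.90 [0.5347 0.1915 0.0654] F [-1.   0.4 -3.1] Mz -0.01 tau6 0.0 w 0.0327
```

>>> drive_tool --pt "0 0 0.001 0.06" --pt "0 0 0 0.06" --pt "0 0 0 0.04" --pt "0 0 0 0" --pt "0 0 0 0"

```text
time: 26.83
eef_pos: [0.5349, 0.1917, 0.0648]
orientation: [-180.0, -0.0, 9.8]
force: [0.5, 1.2, -2.7]
grip_width: 0.0326
```

```bash
python3 q.py
```

```text
yaw 9.81 [0.5349 0.1917 0.0648] F [ 0.5  1.2 -2.7] Mz -0.02 tau6 0.61 w 0.0326
```

>>> drive_tool --pt "0 0 0 0.02" --pt "0 0 0 0.02" --pt "0 0 0 0.0" --pt "0 0 0 0"

```text
time: 27.17
eef_pos: [0.5349, 0.1917, 0.0646]
orientation: [-180.0, -0.0, 7.4]
force: [0.5, 5.3, -1.2]
grip_width: 0.0329
```

```bash
python3 q.py
```

```text
yaw 7.45 [0.5349 0.1917 0.0646] F [ 0.5  5.3 -1.2] Mz 0.06 tau6 0.31 w 0.0329
```

>>> drive_tool --pt "0 0 0 0.02" --pt "0 0 0 0.02" --pt "0 0 0 0.0" --pt "0 0 0 0"

```text
time: 27.5
eef_pos: [0.5349, 0.1918, 0.0645]
orientation: [-180.0, -0.0, 5.1]
force: [1.1, 6.0, -0.8]
grip_width: 0.0334
```

```bash
python3 q.py
```

```text
yaw 5.13 [0.5349 0.1918 0.0645] F [ 1.1  6.  -0.8] Mz 0.05 tau6 0.24 w 0.0334
```

>>> drive_tool --pt "0 0 0 0.02" --pt "0 0 0 0.02" --pt "0 0 0 0.0" --pt "0 0 0 0"

```text
time: 27.83
eef_pos: [0.5349, 0.1918, 0.0645]
orientation: [-180.0, -0.0, 2.8]
force: [0.8, 6.8, -2.1]
grip_width: 0.0325
```

```bash
python3 q.py
```

```text
yaw 2.84 [0.5349 0.1918 0.0645] F [ 0.8  6.8 -2.1] Mz 0.11 tau6 0.3 w 0.0325
```

>>> drive_tool --pt "0 -0.0005 0 0.02" --pt "0 0 0 0.02" --pt "0 0 0 0.0" --pt "0 0 0 0"

```text
time: 28.17
eef_pos: [0.5348, 0.192, 0.0645]
orientation: [180.0, -0.0, 0.6]
force: [1.6, 2.1, -2.9]
grip_width: 0.0328
```

```bash
python3 q.py
```

```text
yaw 0.56 [0.5348 0.192  0.0645] F [ 1.6  2.1 -2.9] Mz 0.19 tau6 0.47 w 0.0328
```

>>> drive_tool --pt "0 0 0 0.02" --pt "0 0 0 0.0" --pt "0 0 0 0"

```text
time: 28.42
eef_pos: [0.5348, 0.192, 0.0645]
orientation: [180.0, -0.0, -0.6]
force: [2.6, 1.8, -1.3]
grip_width: 0.0327
```

```bash
python3 q.py
```

```text
yaw -0.59 [0.5348 0.192  0.0645] F [ 2.6  1.8 -1.3] Mz 0.27 tau6 0.49 w 0.0327
```

>>> drive_tool --pt "0 0 0.001 0.01" --pt "0 0 0.0008 0.0" --pt "0 0 0 0" --pt "0 0 0 0"

```text
time: 28.75
eef_pos: [0.5349, 0.192, 0.0633]
orientation: [-180.0, -0.0, -1.2]
force: [-0.4, 1.8, 9.2]
grip_width: 0.0328
```

```bash
python3 q.py
```

```text
yaw -1.17 [0.5349 0.192  0.0633] F [-0.4  1.8  9.2] Mz 0.13 tau6 0.12 w 0.0328
```

>>> drive_tool --pt "0 0 0 0.015" --pt "0 0 0 0.0" --pt "0 0 0 0"

```text
time: 29.0
eef_pos: [0.5349, 0.192, 0.0633]
orientation: [-180.0, -0.0, -2.0]
force: [-0.4, -0.1, 9.8]
grip_width: 0.033
```

```bash
python3 q.py
```

```text
yaw -2.02 [0.5349 0.192  0.0633] F [-0.4 -0.1  9.8] Mz 0.33 tau6 0.47 w 0.0330
```

>>> drive_tool --pt "0 0 0 0.015" --pt "0 0 0 0.0" --pt "0 0 0 0"

```text
time: 29.25
eef_pos: [0.5349, 0.192, 0.0632]
orientation: [-180.0, -0.0, -2.9]
force: [-0.5, 0.2, 8.2]
grip_width: 0.0326
```

```bash
python3 q.py
```

```text
yaw -2.88 [0.5349 0.192  0.0632] F [-0.5  0.2  8.2] Mz 0.37 tau6 0.44 w 0.0326
```

>>> drive_tool --pt "0 0 0 -0.1" --pt "0 0 0 -0.1" --pt "0 0 -0.001 -0.1" --pt "0 0 -0.004 -0.08" --pt "0 0 -0.02 0"

```text
time: 29.67
eef_pos: [0.5333, 0.1916, 0.0856]
orientation: [-180.0, 0.2, 19.2]
force: [-1.6, -0.5, -2.9]
grip_width: 0.0328
```

>>> drive_tool --pt "0 0 -0.03 0" --pt "0 0 -0.03 0" --pt "0 0 -0.024 0" --pt "0 0 0 0" --pt "0 0 0 0"

```text
time: 30.08
eef_pos: [0.5349, 0.192, 0.1725]
orientation: [180.0, -0.1, 18.9]
force: [0.1, -0.0, -3.0]
grip_width: 0.0328
```

```bash

python3 - <<'E'
from ov import *
todo(.5348,.192,.0633,19)
w=bot.capture("wrist");np.save("w25.npy",dict(w),allow_pickle=True)
ims=[]
for k in ("w22","w24","w25"):
    v=np.load(k+".npy",allow_pickle=True).item();im=v["pixels"][150:212,226:286,::-1]
    ims.append(cv2.resize(im,None,fx=6,fy=6,interpolation=cv2.INTER_CUBIC)[:, :266*2])
g=np.hstack([cv2.resize(v,(266,275)) for v in ims]);cv2.imwrite("pics/cmp.png",cv2.convertScaleAbs(g,alpha=1.6,beta=-150))
# rotation between frames by log-polar-free search around the stud/nut, in a plane-rectified patch
def rect(v,z=.057,n=201,half=.0175,c=None):
    xs=np.linspace(-half,half,n);X,Y=np.meshgrid(xs,xs);m=np.zeros((n,n,2),np.float32)
    for i in range(n):
        for j in range(n): m[i,j]=proj(v,[c[0]+X[i,j],c[1]+Y[i,j],z])
    return cv2.remap(v["pixels"],m[...,0],m[...,1],cv2.INTER_CUBIC)
R={}
for k in ("w22","w24","w25"):
    v=np.load(k+".npy",allow_pickle=True).item()
    R[k]=rect(v,c=(.5345,.192)); 
cv2.imwrite("pics/rect.png",np.hstack([cv2.convertScaleAbs(cv2.resize(R[k],(260,260))[:,:,::-1],alpha=1.6,beta=-150) for k in R]))
E
```

```text
eef [0.5349 0.192  0.1725] rpy [ 1.7999e+02 -9.0000e-02  1.8880e+01] F [ 0.1 -0.  -3. ] M [0.03 0.02 0.02] t 30.08 w 0.0328 j6 84.8
tool dx -0.0001 dy -0.0001 dz 0.1092 turn -0.0021
```

View pics/cmp.png

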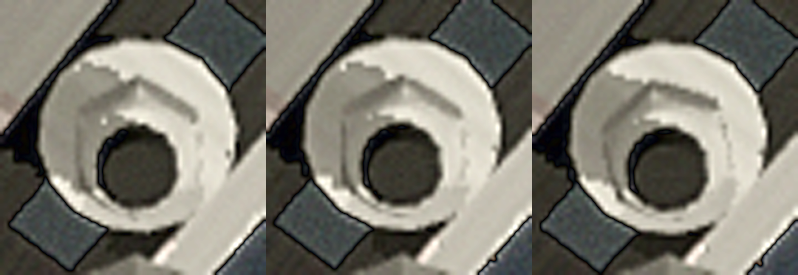

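```bash

python3 - <<'E'
from ov import *
w=np.load("w25.npy",allow_pickle=True).item()
n=ray(w,np.array([226+(670-532)/ (266/60.),150+137/(275/62.)])-.4,.044);n[2]=0;print(n)
ov(w,n,[4,-2,-8],(.044,.057),(230,155,282,207),7,"ov25")
E
```

```text
[0.53423929 0.19150357 0.        ]
(728, 728, 3)
```

View pics/ov25.png

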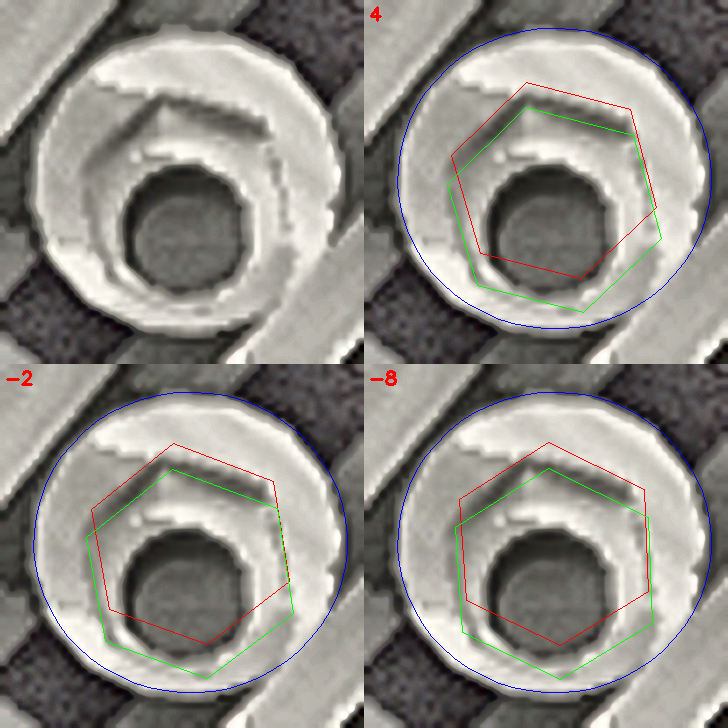

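>>> drive_tool --pt "0 0 0 -0.09" --pt "0 0 0 -0.09" --pt "0 0 0.03 -0.07" --pt "0 0 0.03 0" --pt "0 0 0.02 0"

```text
time: 30.55
eef_pos: [0.5327, 0.1915, 0.088]
orientation: [-179.9, 0.2, 33.2]
force: [-0.1, 0.2, -3.2]
grip_width: 0.033
```

>>> drive_tool --pt "0 0 0.008 0" --pt "0 0 0.006 0" --pt "0 0 0.005 0" --pt "0 0 0.004 0" --pt "0 0 0.003 0"

```text
time: 30.97
eef_pos: [0.5351, 0.1921, 0.0659]
orientation: [180.0, -0.1, 33.2]
force: [-0.0, 0.0, -3.3]
grip_width: 0.0329
```

>>> drive_tool --pt "0 0 0.0015 0" --pt "0 0 0 0"

```text
time: 31.13
eef_pos: [0.5348, 0.1921, 0.0644]
orientation: [180.0, -0.0, 33.2]
force: [-1.1, 0.8, -2.3]
grip_width: 0.0326
```

```bash
python3 q.py
```

```text
yaw 33.22 [0.5348 0.1921 0.0644] F [-1.1  0.8 -2.3] Mz 0.04 tau6 0.0 w 0.0326
```

>>> drive_tool --pt "0 0 0 0.07" --pt "0 0 0 0.07" --pt "0 0 0 0.06" --pt "0 0 0 0"

```text
time: 31.47
eef_pos: [0.5349, 0.1921, 0.0647]
orientation: [180.0, -0.0, 21.6]
force: [-0.1, 0.5, -2.4]
grip_width: 0.0327
```

```bash
python3 q.py
```

```text
yaw 21.58 [0.5349 0.1921 0.0647] F [-0.1  0.5 -2.4] Mz -0.01 tau6 2.29 w 0.0327
```

>>> drive_tool --pt "0 0 0 0.025" --pt "0 0 0 0.025" --pt "0 0 0 0"

```text
time: 31.72
eef_pos: [0.5349, 0.1921, 0.0646]
orientation: [180.0, -0.0, 18.9]
force: [-0.4, 1.2, -0.1]
grip_width: 0.033
```

```bash
python3 q.py
```

```text
yaw 18.95 [0.5349 0.1921 0.0646] F [-0.4  1.2 -0.1] Mz 0.03 tau6 1.0 w 0.0330
```

>>> drive_tool --pt "0 0 0 0.025" --pt "0 0 0 0.025" --pt "0 0 0 0"

```text
time: 31.97
eef_pos: [0.5349, 0.1921, 0.0645]
orientation: [180.0, -0.0, 16.1]
force: [-0.1, 0.4, 0.2]
grip_width: 0.0326
```

```bash
python3 q.py
```

```text
yaw 16.09 [0.5349 0.1921 0.0645] F [-0.1  0.4  0.2] Mz 0.13 tau6 1.01 w 0.0326
```

>>> drive_tool --pt "0 0 0 0.025" --pt "0 0 0 0.025" --pt "0 0 0 0"

```text
time: 32.22
eef_pos: [0.5349, 0.1921, 0.0645]
orientation: [-180.0, -0.0, 13.2]
force: [-1.0, 0.9, 2.1]
grip_width: 0.033
```

```bash
python3 q.py
```

```text
yaw 13.23 [0.5349 0.1921 0.0645] F [-1.   0.9  2.1] Mz 0.07 tau6 1.01 w 0.0330
```

>>> drive_tool --pt "0 0 0 0.025" --pt "0 0 0 0.025" --pt "0 0 0 0"

```text
time: 32.47
eef_pos: [0.5349, 0.1921, 0.0645]
orientation: [-180.0, -0.0, 10.4]
force: [0.3, 0.3, 2.1]
grip_width: 0.0326
```

```bash
python3 q.py
```

```text
yaw 10.37 [0.5349 0.1921 0.0645] F [0.3 0.3 2.1] Mz 0.08 tau6 1.01 w 0.0326
```

>>> drive_tool --pt "0 0 0 0.025" --pt "0 0 0 0.025" --pt "0 0 0 0"

```text
time: 32.72
eef_pos: [0.5349, 0.1921, 0.0644]
orientation: [-180.0, -0.0, 7.5]
force: [-0.4, -0.5, 3.0]
grip_width: 0.0331
```

```bash
python3 q.py
```

```text
yaw 7.51 [0.5349 0.1921 0.0644] F [-0.4 -0.5  3. ] Mz 0.06 tau6 1.01 w 0.0331
```

>>> drive_tool --pt "0 0 0 0.025" --pt "0 0 0 0.025" --pt "0 0 0 0"

```text
time: 32.97
eef_pos: [0.5349, 0.192, 0.0644]
orientation: [-180.0, -0.0, 4.6]
force: [0.2, 0.1, 3.7]
grip_width: 0.0329
```

```bash
python3 q.py
```

```text
yaw 4.65 [0.5349 0.192  0.0644] F [0.2 0.1 3.7] Mz 0.09 tau6 1.01 w 0.0329
```

>>> drive_tool --pt "0 0 0 0.025" --pt "0 0 0 0.025" --pt "0 0 0 0"

```text
time: 33.22
eef_pos: [0.5349, 0.192, 0.0643]
orientation: [-180.0, -0.0, 1.8]
force: [0.0, 0.8, 0.3]
grip_width: 0.033
```

```bash
python3 q.py
```

```text
yaw 1.78 [0.5349 0.192  0.0643] F [0.  0.8 0.3] Mz 0.14 tau6 1.06 w 0.0330
```

>>> drive_tool --pt "0 0 0 0.02" --pt "0 0 0 0.0" --pt "0 0 0 0"

```text
time: 33.47
eef_pos: [0.5348, 0.192, 0.0642]
orientation: [-180.0, -0.0, 0.6]
force: [1.7, -0.0, 0.6]
grip_width: 0.0329
```

```bash
python3 q.py
```

```text
yaw 0.62 [0.5348 0.192  0.0642] F [ 1.7 -0.   0.6] Mz 0.25 tau6 0.41 w 0.0329
```

>>> drive_tool --pt "0 0 0.0007 0.01" --pt "0 0 0.0003 0.01" --pt "0 0 0 0.01" --pt "0 0 0 0" --pt "0 0 0 0"

```text
time: 33.88
eef_pos: [0.5349, 0.192, 0.0636]
orientation: [-180.0, -0.0, -1.1]
force: [0.3, -1.6, 9.4]
grip_width: 0.033
```

```bash
python3 q.py
```

```text
yaw -1.12 [0.5349 0.192  0.0636] F [ 0.3 -1.6  9.4] Mz 0.27 tau6 0.38 w 0.0330
```

>>> drive_tool --pt "0 0 0 0.01" --pt "0 0 0 0.0" --pt "0 0 0 0" --pt "0 0 0 0" --pt "0 0 0 0"

```text
time: 34.3
eef_pos: [0.5349, 0.192, 0.0635]
orientation: [-180.0, -0.0, -1.7]
force: [0.8, -1.2, 7.0]
grip_width: 0.0328
```

```bash
python3 q.py;python3 - <<'E'
from h import *
w=bot.capture("wrist");save(w,"w26",scale=1.5);t=bot.capture("top");save(t,"t4",(100,120,400,260),2.6)
s=bot.capture("scene");save(s,"s4",(170,130,370,270),4)
E
```

```text
yaw -1.70 [0.5349 0.192  0.0635] F [ 0.8 -1.2  7. ] Mz 0.22 tau6 0.24 w 0.0328
```

View pics/s4.png

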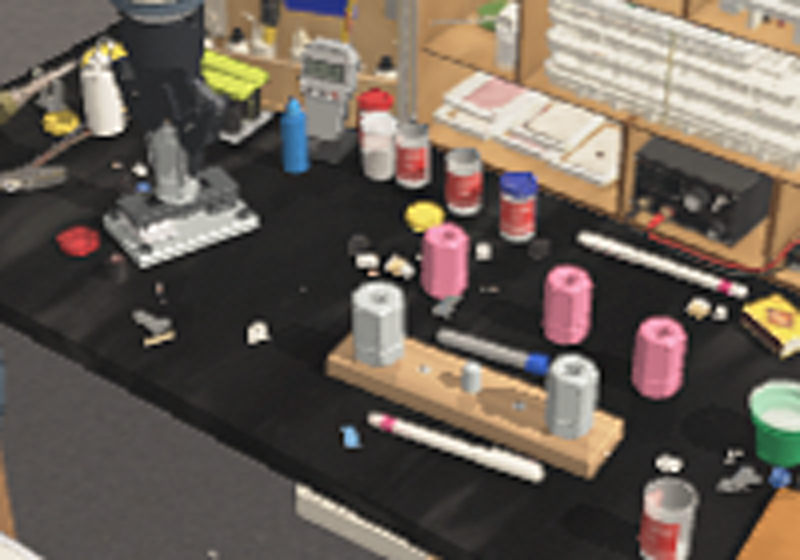

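View pics/w26.png

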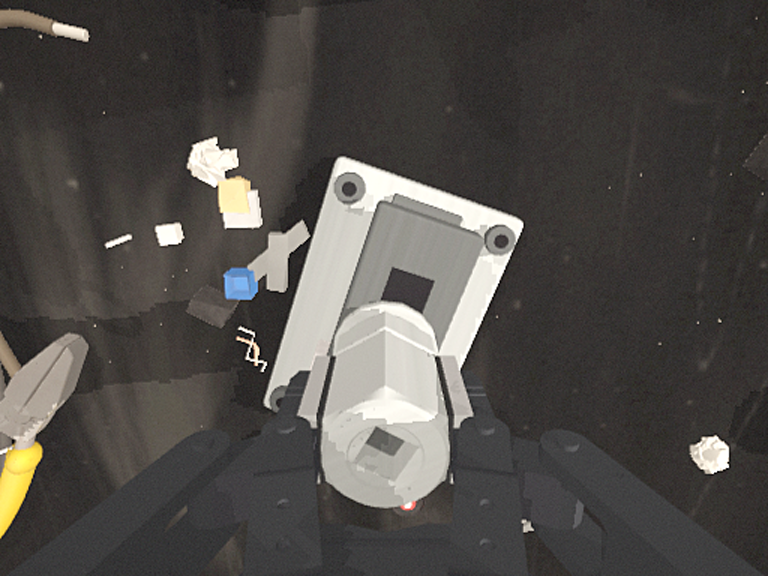

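>>> drive_tool --pt "0 0 0 0.012" --pt "0 0 0 0" --pt "0 0 0 0" --pt "0 0 0 0"

```text
time: 34.78
eef_pos: [0.5349, 0.192, 0.0635]
orientation: [-180.0, -0.0, -2.4]
force: [-0.5, -0.6, 6.8]
grip_width: 0.0329
```

```bash
python3 q.py
```

```text
yaw -2.38 [0.5349 0.192  0.0635] F [-0.5 -0.6  6.8] Mz 0.28 tau6 0.3 w 0.0329
```

>>> drive_tool --pt "0 0 0 0" --pt "0 0 0 0"

```text
time: 34.95
eef_pos: [0.5349, 0.192, 0.0635]
orientation: [-180.0, -0.0, -2.4]
force: [-0.1, -0.6, 7.6]
grip_width: 0.0326
```

```bash
python3 q.py; python3 q.py
```

```text
yaw -2.38 [0.5349 0.192  0.0635] F [-0.1 -0.6  7.6] Mz 0.29 tau6 0.29 w 0.0326
yaw -2.38 [0.5349 0.192  0.0635] F [-0.1 -0.6  7.6] Mz 0.29 tau6 0.29 w 0.0326
```

Steady clockwise torque against the stop, and the socket is seated and gripped, so I'm handing in.

```bash
python3 -c "
from plant import bot
print(bot.finish_job())"
```

```text
the job is handed in; nothing more can be done
None
```

I handed in the job at about 35 s. The big socket is on peg 1, and the socket from peg 2 turned out to be the one that fits. It is down on the nut and still gripped, and the nut is turned to what I take to be its stop. The other 34 mm socket never left peg 3.

**Last checks:**
- **Fit:** the socket's mouth reached about the same height as the big socket's had, roughly z = 0.044 m, so it is on the washer.
- **Grip:** the opening read 33 mm at a 100 N squeeze.
- **Tightness:** on the last pass the turning moment stayed near 0.1 N m, which matches the nut's friction. It then rose to about 0.28 N m and held there.
- **Surroundings:** the last scene picture shows both other sockets upright on their pegs. I saw no bystander moved, though I did not measure them.

**What went wrong or disagreed:**
- **Socket slipped on the nut:** on the first two passes I turned too far and the socket rode over the nut's corners, once on each pass. I lifted it, measured the nut and seated it again.
- **Nut turned back:** backing off after the third pass seems to have dragged the nut back about 12°. The last pass took it to the stop again with no slip.
- **Amount of turn:** the pictures put the nut's total turn at about 0.4 rad, the bottom of the stated 0.4 to 0.7. That it is tight therefore rests mainly on the rise in moment.

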